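# Hang the flame shield, free the gas lever and hold it open

### The arm

A 6-joint arm with a two-finger parallel gripper is mounted at the origin on the work surface. World frame = base frame: x ahead of the robot, y to its left, z up, the work surface at z = 0. Lengths are in mm, angles in degrees, forces in N, time in s.
With the tool pointing down it reaches from about 350 to 775 mm from the base axis. Payload 7.3 kg.
Tool frame: the origin (TCP) lies between the finger pads; the fingertips stand 25 mm ahead of it and the grasp point (between the pads) lies 6 mm ahead of it; z points along the fingers, y is the line along which they close (so a half turn about z gives the same grasp; the last joint's range is limited). The gripper opens to 92 mm and grips with 3 to 60 N. Pads are 19 mm wide; open, the fingers measure 130 mm over their backs; the gripper's body (75 mm by 190 mm) begins 47 mm behind the grasp point.
Start: joints at [-75.745, 19.595, 87.324, -0, 73.075, -8.365], TCP at [201.95, -484.622, 251.741] pointing down, gripper open.
Joint ranges: [-145.02, 145.02], [-44.19, 115.74], [2.07, 154.8], [-57.11, 237.11], [16.16, 152.29], [-177.93, 177.93]. Speed limits (degrees/s): [147.25, 147.25, 180, 180, 180, 180].

### API

Orientations are given as a 3x3 rotation matrix whose columns are the frame's x, y, z axes.
In Python, from workcell import bot gives the robot as it stands.
- The arm moves only by the tool servo_tool, never from a script. Its arguments are lists of equal length, an entry for each row: "jaw": the finger opening in mm, from 0 to 91.8; "slide": the shift along the tool's x, y, z in units of 60 mm (1.0 is 60 mm), a list of three; "dr": the turn, a rotation vector about the tool's x, y, z in units of 8 degrees (1.0 is 8 degrees), a list of three. A call has 1 to 8 rows; each row is the pose to reach, as a shift and turn from the pose commanded when the call began, along the tool's axes at that moment; what a row does not reach only later rows make up. A row lasts 1/8 s, in which the tool goes at most 62.5 mm and 10.7 degrees, less where a joint would pass 70% of its speed; a pose out of reach is approached as far as the arm can. A call with a gripper value outside its range is refused whole. The fingers move at their own pace and stop on an object; "force" is the grip in N (left out, the last holds). Time passes only in rows, so rows that repeat a pose let the fingers close. It gives the time, the measured TCP pose, the force, the opening and the grip force at its end, in the units of the state.
- bot.observe(): the state, without advancing time (a new reading comes with each control period).
- bot.snapshot(name): name is "side" or "top"; returns a dict with "img" (480x640x3 uint8, red, green, blue), "range_z" (480x640 float32, mm along the optical axis (not along the pixel's ray), 0 where there is no reading), "fx", "fy", "cx", "cy" (pixels), "R" (3x3) and "t" (3): a world point X has camera coordinates R X + t. Camera axes: x right, y down, z forward; pixel columns grow to the right and rows downward; lengths in mm; the calibration is good to about 2 mm. A picture is of the moment at which its call begins.
- bot.finish_job(): hands the job in; it is judged then, once.
Trained networks look in the newest picture that a camera, given by its name, has taken for a name from the list of things; names that differ only in an ending like _2 or _b are one class to them, and where a whole thing is asked for, a point or a joint stands for the part that bears it (a point fixed in the world has none). Each returns a list of dicts, best first, with "conf" (0 to 1); they miss things now and then, are a little off and sometimes report something else, mostly with a low value. They report only what shows in the picture. A call takes as long as a camera call. They do not tell look-alikes from the thing itself.
- bot.cut_out(camera, label): "mask" (480x640 bool, what is visible of it) and "rect" ([centre column, centre row, width, height] in pixels, round what is visible of it).
- bot.tip_of(camera, label): "centre" ([column, row] in pixels: a listed point, or the origin of a listed thing).
The state is a dict: "time_s": time; "joint_positions": joint angles; "qd": joint speeds; "effort": joint torques, N m; "eef_pos": TCP position; "tcp_rot": TCP orientation; "ft_force": force on the tool from outside, world axes, zero at the start; "torque": the same for the moment, N m; "gripper_width": opening from 0.0 (shut) to 1.0 (fully open); "grip_force": force on a finger pad.
Only numpy, scipy, OpenCV 4.12 (cv2) and the standard library are available. Lean on these libraries where they do the work, as an engineer would, in place of code of your own. Each camera call takes 0.05 s, during which the arm holds its last target. There are 200 camera calls.

### The job

Make the burner ready for lighting: lift the flame shield by its grip, hook its top fold over the bar in front of the burner, with the windowed face towards you and the wings towards the burner, and let go of it. Then flip the safety catch of the spring-closed gas lever up and right over towards you, pull the lever towards you all the way to its stop, and finish while still holding it there with the gripper. Leave everything else standing where it is.

Things in the scene. Friction and masses are not known exactly. Their poses are not given: they have to be found in the camera images.
- shield: flame shield, loose, about 0.35 kg, light grey folded sheet 3 mm thick, dark window; stands upright on the bench at the start. Origin at its lower edge under the centre of the top fold; z up, x from the windowed face towards the wings, y along its width. A wing at each end, 105 mm high, reaches back to x = +45 mm; 174 mm clear between the wings
- shield_grip (a point): centre of the shield's grip, a black upright block on the top fold: 14 mm thick in the shield's x, 64 mm long in y, 40 mm high; the point is 20 mm above the fold and 170 mm above the shield's lower edge. Axes as the shield's
- shield_fold (a point): centre of the underside of the shield's top fold, 23 mm below shield_grip. The fold, with the face and a 25 mm deep, 150 mm wide lip behind, forms a channel open below, 31 mm wide in x, centred on this point, that takes the bar. Hung, this point is 6 mm above the bar's axis, the lower edge 59 mm above the bench. Axes as the shield's
- shield_face (a point): centre of the shield's outer windowed face (180 mm wide, 150 mm high), 18.5 mm in front of the grip's middle, 75 mm above the lower edge
- bar_mid (a point): middle of the axis of a level steel bar, 12 mm thick, 124 mm long (it fits between the shield's wings), on two 12 mm posts 90 mm apart directly below it, fixed on the burner stand, 200 mm above the bench. y along the bar, x from the bar towards the burner, z up; the way in is from the front (-x side), over the bar and down
- burner: fixed burner stand; origin at the centre of its underside, axes as bar_mid's, the bar at x = -60 mm. White tray 220 x 280 mm, 44 mm high; the slot burner's head, 112 mm long, is 92 mm behind the bar, its top 24 mm below the bar's axis
- catch (a joint): safety catch on the gas console, rad: 0 = down, its nose against a lug on the lever's stem, lever blocked; grows as it is flipped up and over towards the robot side; about 1.4 = balanced upright; beyond that it falls over by its own weight; 2.7 = its stop, lying back. It weighs 80 g and turns freely.
- catch_fin (a point): where the catch is held: middle of the upright fin on its bar. Fin 24 mm long in the console's x, 10 mm thick in y, top 14 mm above this point; the bar below is 10 mm thick too, its underside 36 mm below this point, 20 mm above the console's top. 60 mm from the hinge towards the lever and 31 mm above it while the catch is down; turns with the catch
- catch_hinge (a point): hinge axis of the catch, along the console's y, 95 mm above the bench. Axes of the fixed gas console (cream box 180 x 120 x 70 mm): x from the robot side to the far side, z up; catch and lever both turn in its x-z plane towards -x
- gas_lever (a joint): spring-closed gas lever, rad: 0 = shut, leaning 0.60 rad away from the robot; grows as it is pulled towards the robot (console -x); 1.05 = open, at its stop, leaning 0.45 rad towards the robot. The spring pulls it shut: 4 N at the ball at first, 7 N at the stop. It is blocked while the catch is down
- lever_ball (a point): centre of the lever's steel ball knob, 32 mm across, on a 12 mm stem; 140 mm from the pivot, 166 mm above the bench when shut
- lever_pivot (a point): pivot axis of the lever, parallel to the console's y, inside the console 20 mm below its top; 50 mm above the bench. Axes as the console's
- wash_bottle: loose white plastic wash bottle, 64 mm across, 180 mm tall; to be left where it is. Origin at the centre of its underside
- flask: loose stoppered glass volumetric flask, 62 mm across, 170 mm tall; to be left where it is. Origin at the centre of its underside
- beaker: loose glass beaker, 68 mm across, 90 mm tall; to be left where it is. Origin at the centre of its underside
- lamp_box: loose blue carton, 160 x 62 x 62 mm; to be left where it is. Origin at the centre of its underside
- tip_box: loose teal box with clear lid, 85 x 120 x 58 mm; to be left where it is. Origin at the centre of its underside
- spanner: loose steel spanner, 160 mm long, lying flat; to be left where it is. Origin at the centre of its underside
- reagent: loose amber bottle, 72 mm across, 160 mm tall; to be left where it is. Origin at the centre of its underside
Things that resemble listed ones, but are neither listed nor needed, are in the scene too. Leave any brown look-alike of the part that bears catch alone.

How it is judged:
By the outcome, as a careful person would: the job done as asked, in the order asked, and still so for the second after the job is handed in, while the arm keeps its last pose, push and grip.
It also fails if it takes over 66 s, if anything falls off the work surface, if the arm or the gripper's body presses on something with over 40 N, if the wrist force passes 120 N, or if a joint passes its speed limit or range.

## Working session

There is one attempt and no reset: what is moved stays moved. The work goes in short steps, Python scripts to look and compute and a tool call to move; the robot and the scene stay as the last step left them, time stands still between calls to the robot, and variables do not carry over. Pictures are saved under pics/ and viewed, at most 10 in all, crops included, and the job is handed in when it is done.

Besides the shell and the picture viewer there is one more tool, called in YAML: its name, and indented under it one key for each argument. servo_tool: Moves the arm, as the interface text tells. Its arguments: {"type":"object","properties":{"jaw":{"type":"array","items":{"type":"number"}},"slide":{"type":"array","items":{"type":"array","items":{"type":"number"}}},"dr":{"type":"array","items":{"type":"array","items":{"type":"number"}}},"force":{"type":"number"}},"required":["jaw","slide","dr"]}

```bash
ls; mkdir -p pics; cat > h.py <<'E'
import numpy as np, cv2
from workcell import bot
def snap(c,save=None):
    s=bot.snapshot(c)
    if save: cv2.imwrite('pics/'+save,s['img'][:,:,::-1])
    return s
def pt(s,u,v,z=None):
    # world point from pixel; z: camera depth
    if z is None:
        p=s['range_z'][int(v)-2:int(v)+3,int(u)-2:int(u)+3]; p=p[p>0]; z=np.median(p) if p.size else np.nan
    c=np.array([(u-s['cx'])/s['fx']*z,(v-s['cy'])/s['fy']*z,z])
    return np.array(s['R']).T@(c-np.array(s['t']))
def ray_z(s,u,v,h):
    R=np.array(s['R']);o=-R.T@np.array(s['t']);d=R.T@np.array([(u-s['cx'])/s['fx'],(v-s['cy'])/s['fy'],1])
    return o+d*(h-o[2])/d[2]
def cloud(s,m):
    v,u=np.nonzero(m&(s['range_z']>0)); z=s['range_z'][v,u]
    c=np.stack([(u-s['cx'])/s['fx']*z,(v-s['cy'])/s['fy']*z,z],1)
    return (c-np.array(s['t']))@np.array(s['R'])
E
python3 - <<'E'
from h import *
np.set_printoptions(precision=1,suppress=True)
for c in ['side','top']:
    s=snap(c,c+'0.png'); print(c,'cam',-np.array(s['R']).T@s['t'],np.array(s['R'])[2])
    for l in ['shield_grip','shield_fold','shield_face','bar_mid','burner','catch_fin','catch_hinge','lever_ball','lever_pivot']:
        for d in bot.tip_of(c,l)[:3]:
            print(l,round(d['conf'],2),np.array(d['centre']),pt(s,*d['centre']))
E
```

```text
pics
side cam [-162.3 -836.5 1421.5] [ 0.4  0.5 -0.8]
shield_grip 0.53 [273.6 170.6] [ 194.1 -180.4  712.7]
shield_grip 0.25 [274.8 171.6] [ 195.9 -181.6  709.8]
shield_fold 0.68 [274.1 173.6] [ 193.6 -182.   706. ]
shield_fold 0.22 [411.2 296.8] [ 515.5 -330.6  137.8]
bar_mid 0.72 [352.3 212. ] [610.8  60.8  91.6]
bar_mid 0.52 [432.8 289. ] [ 640.3 -312.1   41.7]
burner 0.93 [361.7 240.7] [580.  -31.1  49.2]
catch_fin 0.76 [323.6 348.1] [ 217.1 -306.1  129.5]
catch_fin 0.45 [412.  298.9] [ 513.3 -336.7  136.2]
catch_hinge 0.76 [397.9 319.8] [ 239.7 -518.2  556. ]
catch_hinge 0.7 [305.  363.1] [ 157.6 -300.8  102.8]
lever_ball 0.51 [428.2 274.1] [ 586.4 -318.6  177.9]
lever_pivot 0.68 [325.1 359.6] [ 143.1 -414.6  333.2]
lever_pivot 0.63 [405.8 313.7] [ 261.7 -516.5  553.7]
top cam [ 300.1    4.8 1404.4] [ 0.1 -0.  -1. ]
shield_grip 0.74 [189.6 226.1] [468.  316.4 188.3]
shield_grip 0.46 [516.9 193.9] [ 569.  -534.2   55.9]
shield_fold 0.71 [190.8 231.1] [458.9 319.6 163.5]
shield_face 0.63 [197.4 240.7] [446.2 327.7  59.7]
bar_mid 0.67 [321.  187.5] [575.8  -3.2 121. ]
burner 0.61 [315.3 185. ] [599.5  11.9  43.4]
catch_fin 0.62 [449.9 213.3] [ 506.1 -333.1  123.4]
catch_fin 0.45 [521.7 259.2] [ 391.4 -536.2   62. ]
catch_hinge 0.67 [452.3 236.7] [ 448.2 -342.9  101.9]
catch_hinge 0.61 [443.7 351.3] [ 227.1 -155.7  742.9]
lever_ball 0.67 [435.8 292.6] [ 304.  -279.6  171.6]
lever_ball 0.55 [132.5 233.1] [465.8 495.9  75.7]
lever_ball 0.5 [444.8 178. ] [ 586.3 -309.7  175.2]
lever_pivot 0.75 [436.5 325.2] [ 260.3 -147.3  743.4]
lever_pivot 0.57 [442.4 217.1] [ 504.1 -326.1   72.8]
```

```bash
sleep 20; python3 -c "
import cv2,numpy as np
print(cv2.imread('pics/top0.png').shape)"
```

```text
(480, 640, 3)
```

View pics/top0.png

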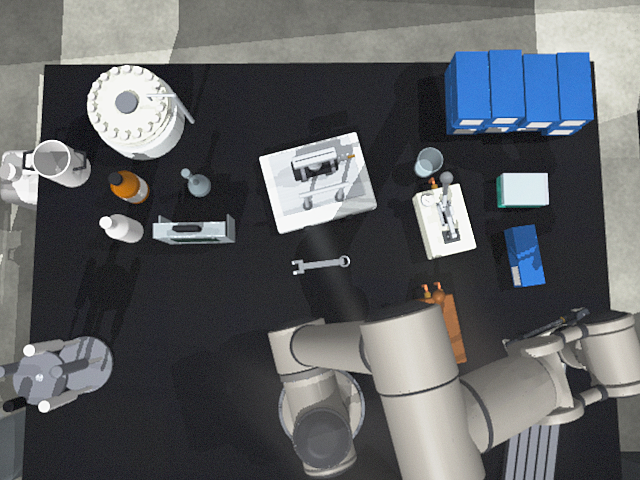

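View pics/side0.png

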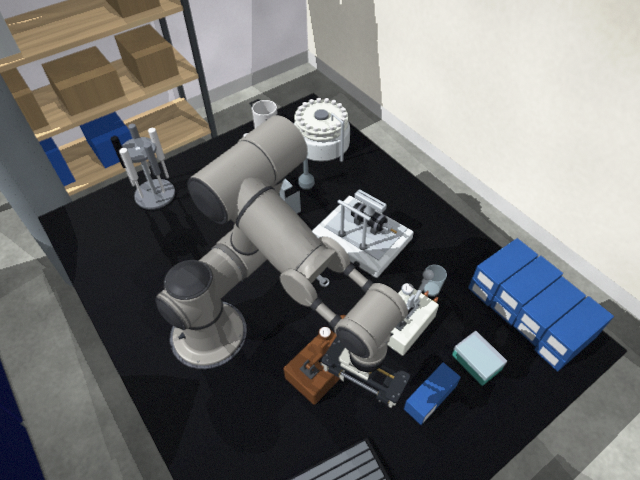

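The top view shows the shield at (194,230), the burner tray at (317,182), the cream console at (444,220) and the brown look-alike at (445,325). In the side view, the arm hides the shield. I'll zoom in on all three and fit clouds to them.

```bash
cat > z.py <<'E'
from h import *
np.set_printoptions(precision=1,suppress=True)
s=snap('top')
im=s['img'][:,:,::-1]
a=cv2.resize(im[195:255,140:245],(400,229),interpolation=3)
b=cv2.resize(im[125:240,250:385],(400,341),interpolation=3)
c=cv2.resize(im[165:265,405:485],(400,500),interpolation=3)
o=np.zeros((580,800,3),np.uint8);o[:229,:400]=a;o[235:576,:400]=b;o[:500,400:]=c
cv2.imwrite('pics/crops.png',o)
def stats(P,name):
    if len(P)<5: print(name,len(P));return
    (cx,cy),(w,h),a=cv2.minAreaRect(P[:,:2].astype(np.float32));print(name,len(P),'c',np.array([cx,cy]),'wh',np.array([w,h]),'ang',round(a,1),'z',np.percentile(P[:,2],[5,50,95]))
m=np.zeros((480,640),bool);m[195:255,140:245]=1;P=cloud(s,m)
stats(P[(P[:,2]>175)],'grip');stats(P[(P[:,2]>135)&(P[:,2]<160)],'fold');stats(P[(P[:,2]>60)],'all>60');stats(P[(P[:,2]>90)&(P[:,2]<110)],'wings')
m[:]=0;m[125:240,250:385]=1;P=cloud(s,m)
stats(P[(P[:,2]>190)],'bar');stats(P[(P[:,2]>165)&(P[:,2]<185)],'head');stats(P[(P[:,2]>38)&(P[:,2]<50)],'tray')
m[:]=0;m[165:265,405:485]=1;P=cloud(s,m)
stats(P[(P[:,2]>64)&(P[:,2]<74)&(P[:,0]<560)],'console')
stats(P[(P[:,2]>150)],'ball');stats(P[(P[:,2]>100)&(P[:,2]<145)],'catch')
for n in ['shield','burner','catch','gas_lever']:
    for d in bot.cut_out('top',n)[:3]: print(n,round(d['conf'],2),np.array(d['rect'])); stats(cloud(s,d['mask']),n)
E
python3 z.py
```

```text
grip 162 c [465.8 326.4] wh [14. 62.] ang 2.5 z [178.8 187.5 191.9]
fold 922 c [466.1 328.2] wh [ 37.8 181.4] ang 1.1 z [143.8 149.  153.6]
all>60 1472 c [478.9 327.7] wh [ 64.3 182.7] ang 1.0 z [ 75.  148.4 187.7]
wings 133 c [478.6 327.7] wh [ 63.7 181. ] ang 0.7 z [ 91.3 101.9 108.2]
bar 255 c [554.7  -9.7] wh [ 13.4 122.6] ang 15.2 z [198.5 203.8 207.8]
head 526 c [603.6   3. ] wh [113.  111.6] ang 14.8 z [168.4 174.9 179.3]
tray 5071 c [612.    5.3] wh [218.3 278.4] ang 14.8 z [38.6 42.3 47.3]
console 1839 c [ 491.7 -338.5] wh [165.7 121.2] ang 13.3 z [65.1 69.3 73.1]
ball 146 c [ 589.8 -315.3] wh [30.1 31.2] ang 45.9 z [155.5 174.3 181.1]
catch 241 c [ 510.3 -327.6] wh [139.   58.6] ang 32.8 z [100.5 108.9 141.3]
shield 0.71 [194.1 230.8  76.9  31. ]
shield 1671 c [479.4 345.6] wh [ 67.1 217.7] ang 0.3 z [ 24.  147.4 187.4]
burner 0.76 [320.  182.4 118.7 102.9]
burner 8051 c [607.4   5.4] wh [233.2 283.5] ang 14.6 z [ 34.6  42.6 176.5]
burner 0.34 [123.3 228.8  43.4  27.3]
burner 823 c [492.6 521.6] wh [85.3 57.9] ang 9.1 z [ 22.2 116.3 179.8]
burner 0.19 [450.8 224.    9.5  33.8]
burner 185 c [ 491.  -341.1] wh [83.7 25.7] ang 16.4 z [ 93.8 101.1 141.1]
catch 0.34 [194.2 230.8  81.7  32.7]
catch 1707 c [477.9 352.3] wh [ 64.2 231.2] ang 0.2 z [ 21.9 147.3 187.4]
catch 0.29 [529.3 257.1  42.2  61.2]
catch 1888 c [ 407.6 -568.8] wh [171.1  94.9] ang 7.2 z [ 9.1 60.4 65.6]
gas_lever 0.74 [449.2 185.2   9.4  32.6]
gas_lever 290 c [ 597.6 -333.7] wh [ 56.7 127.1] ang 64.4 z [  1.9 150.7 180.3]
gas_lever 0.42 [439.4 295.7  16.5  12.4]
gas_lever 160 c [ 292.6 -249.4] wh [ 37.1 186.8] ang 2.7 z [ 70.1 175.3 181.9]
```

View pics/crops.png

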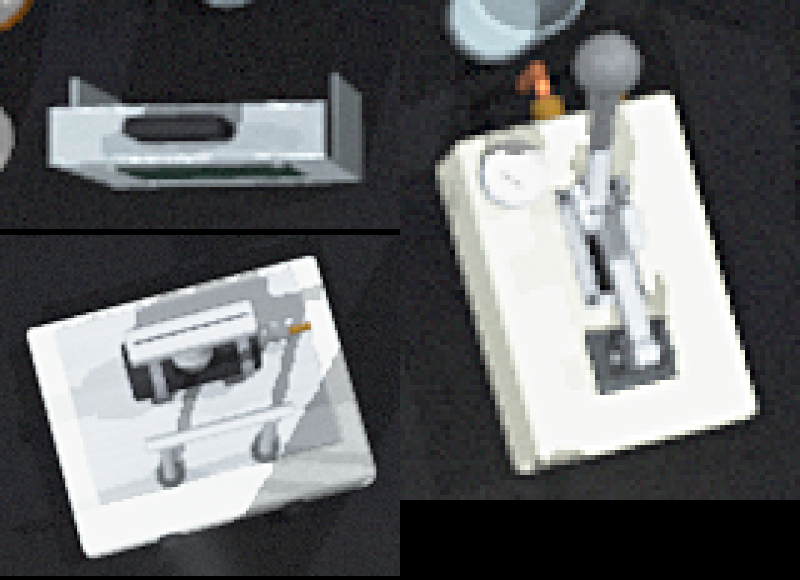

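Shield face towards the robot (yaw about 1°), bar at (555,-10) with yaw 15°, console yaw about 13°. Next, a move helper and the console details.

```bash
cat >> h.py <<'E'
def Rd(yaw,flip=1,tilt=0):
    # tool down, closing axis (tool y) at world yaw deg; tilt deg about tool y
    c,s_=np.cos(np.radians(yaw))*flip,np.sin(np.radians(yaw))*flip
    y=np.array([c,s_,0]);z=np.array([0,0,-1.]);x=np.cross(y,z)
    return cv2.Rodrigues(y*np.radians(tilt))[0]@np.stack([x,y,z],1)
def go(p0,R0,p,R):
    # slide, dr units from commanded pose
    return R0.T@(np.array(p)-p0)/60, cv2.Rodrigues(R0.T@R)[0].ravel()/np.radians(8)
E
python3 - <<'E'
from h import *
np.set_printoptions(precision=2,suppress=True)
o=bot.observe();p0=np.array(o['eef_pos']);R0=np.array(o['tcp_rot']);print(o['time_s'],p0,R0,o['joint_positions'])
for f in (1,-1): print(f,*go(p0,R0,[466,327.5,280],Rd(1,f)))
s=snap('top'); m=np.zeros((480,640),bool);m[165:265,405:485]=1;P=cloud(s,m)
Q=P[(P[:,2]>64)&(P[:,2]<74)]
Q=Q[np.abs(Q[:,1]+338)<75]; 
r=cv2.minAreaRect(Q[Q[:,0]<570][:,:2].astype(np.float32));print('console',r)
psi=np.radians(13.8);ex=np.array([np.cos(psi),np.sin(psi)]);ey=np.array([-ex[1],ex[0]])
loc=lambda P:np.c_[(P[:,:2]-[513,-334])@ex,(P[:,:2]-[513,-334])@ey,P[:,2]]
L=loc(P)
for a in range(-110,120,10):
    k=(L[:,0]>=a)&(L[:,0]<a+10)&(L[:,2]>80)&(abs(L[:,1])<60)
    for z0 in (80,100,115,128,145,165):
        kk=k&(L[:,2]>=z0)&(L[:,2]<dict(zip((80,100,115,128,145,165),(100,115,128,145,165,190)))[z0])
        if kk.sum()>3: print(a,z0,kk.sum(),'y',L[kk,1].min(),np.median(L[kk,1]),L[kk,1].max())
print('flask top',[ray_z(s,u,v,168) for u,v in [(186,173)]])
E
```

```text
1.25 [ 201.95 -484.64  251.74] [[ 0.92  0.38  0.  ]
 [ 0.38 -0.92 -0.  ]
 [-0.    0.   -1.  ]] [-75.75  19.59  87.32   0.    73.07  -8.37]
1 [  9.27 -10.8   -0.47] [ 0.    0.   -8.55]
-1 [  9.27 -10.8   -0.47] [ 0.   -0.   13.95]
console ((496.16912841796875, -337.2311706542969), (175.176513671875, 121.36803436279297), 13.056663513183594)
-70 80 24 y -9.112806190772128 4.737304412810239 16.609042931313642
-70 100 24 y -14.235297011726143 -0.32289675842057375 16.01232967922717
-60 80 22 y -9.912550352008015 7.167508832026281 14.514855882131839
-60 100 25 y -12.160353810384628 -1.7674022176418562 13.646436355139016
-50 80 16 y -3.738405934972982 1.0483580735770517 13.601230933437002
-50 100 4 y -2.7991877051154703 2.5498934516721974 5.678655864534952
-40 80 13 y -5.075550435002172 0.48909835907669796 6.207279319966618
-40 100 6 y -2.4653949100112373 2.6194650947225773 6.19114092573883
-30 80 9 y -4.296052351447428 0.3314800519403005 5.665139498577826
-30 100 9 y -4.798749920493539 2.444840860466718 5.27537116282383
-20 80 11 y -5.263422828063093 3.0106327918237317 5.313854335376555
-20
[... 1226 characters left out ...]
700847 40.054177314833304 57.20038497346432
50 128 18 y -3.5709142093766495 1.3978048498794573 5.988285918547011
50 145 4 y -4.234842992631364 -0.04745022629091811 3.9653359041122185
60 80 10 y 28.14399965342304 39.42442508359992 46.83551262547043
60 145 17 y -7.753271418756674 2.43136100958999 8.027690394318403
60 165 24 y -11.58796534894363 0.35841153563079037 12.510445338913204
70 165 50 y -11.817914600984203 2.61298027259957 14.329574678835526
80 165 45 y -14.020014625057879 1.9409097830732636 14.920201507379197
90 165 11 y -8.17856426116703 -1.0715382466896328 9.889090579701179
110 80 11 y -5.795657355313174 6.936504166968492 18.55654376350487
flask top [array([604.43, 333.43, 168.  ])]
```

servo_tool:
  jaw: [40, 40, 40, 40, 40, 40, 40, 40]
  slide:
    - [0.9, -0.6, -0.4]
    - [1.8, -1.2, -0.8]
    - [2.7, -1.8, -0.8]
    - [3.6, -2.4, -0.8]
    - [4.5, -3.0, -0.8]
    - [5.3, -3.6, -0.8]
    - [6.2, -4.2, -0.8]
    - [7.0, -4.7, -0.8]
  dr:
    - [0, 0, -0.6]
    - [0, 0, -1.4]
    - [0, 0, -2.4]
    - [0, 0, -3.6]
    - [0, 0, -4.8]
    - [0, 0, -6]
    - [0, 0, -7.2]
    - [0, 0, -8.4]

```text
time_s: 2.3
eef_pos: [474.1, -72.2, 300.0]
tcp_rot: [[-0.002, 1.0, 0.001], [1.0, 0.002, -0.001], [-0.001, 0.001, -1.0]]
ft_force: [0.5, -0.9, -0.6]
gripper_width: 0.437
grip_force: 0.0
```

```bash
cat > g.py <<'E'
import sys
from h import *
np.set_printoptions(precision=2,suppress=True)
# usage: g.py x y z yaw flip tilt ; prints slide/dr from measured pose
o=bot.observe();p0=np.array(o['eef_pos']);R0=np.array(o['tcp_rot'])
print(o['time_s'],p0,np.array(o['joint_positions']),'F',np.array(o['ft_force']),o['gripper_width'],o['grip_force'])
print(R0)
a=list(map(float,sys.argv[1:]))
while a:
    print(*go(p0,R0,a[:3],Rd(*a[3:6]))); a=a[6:]
E
python3 g.py 466 327.5 300 1 1 0
```

```text
2.3 [474.14 -72.23 300.04] [-17.82  12.7   89.17  -0.02  78.07 -17.95] F [ 0.55 -0.92 -0.56] 0.4367854614584598 0.0
[[-0.  1.  0.]
 [ 1.  0. -0.]
 [-0.  0. -1.]]
[ 6.66 -0.12 -0.  ] [ 0.01  0.   -0.11]
```

servo_tool:
  jaw: [40, 40, 40, 40, 40, 40, 40, 40]
  slide:
    - [0.9, 0, 0]
    - [1.8, 0, 0]
    - [2.8, -0.1, 0]
    - [3.8, -0.2, 0]
    - [4.8, -0.2, 0]
    - [5.8, -0.2, 0]
    - [6.5, -0.25, 0]
    - [6.55, -0.25, 0]
  dr:
    - [0, 0, 0]
    - [0, 0, -0.1]
    - [0, 0, -0.1]
    - [0, 0, -0.1]
    - [0, 0, -0.1]
    - [0, 0, -0.1]
    - [0, 0, -0.1]
    - [0, 0, -0.1]

```text
time_s: 3.3
eef_pos: [458.8, 321.3, 299.1]
tcp_rot: [[-0.015, 1.0, -0.001], [1.0, 0.015, 0.0], [0.0, -0.001, -1.0]]
ft_force: [-0.0, -0.5, -0.2]
gripper_width: 0.433
grip_force: 0.0
```

servo_tool:
  jaw: [40, 40]
  slide:
    - [0, 0, 0.5]
    - [0, 0, 0.5]
  dr:
    - [0, 0, 0]
    - [0, 0, 0]

```text
time_s: 3.55
eef_pos: [458.7, 317.6, 267.9]
tcp_rot: [[-0.01, 1.0, -0.004], [1.0, 0.01, -0.003], [-0.003, -0.004, -1.0]]
ft_force: [-1.1, -0.1, 1.4]
gripper_width: 0.434
grip_force: 0.0
```

```bash
python3 g.py 466 327.5 180 1 1 0; python3 - <<'E'
from h import *
s=snap('side','side1.png')
np.set_printoptions(precision=1,suppress=True)
print(*[(l,round(d['conf'],2),np.array(d['centre']),pt(s,*d['centre'])) for l in ['shield_grip','shield_fold','lever_ball','catch_fin','bar_mid','catch_hinge','wash_bottle','flask'] for d in bot.tip_of('side',l)[:2]],sep='\n')
E
```

```text
3.55 [458.67 317.56 267.86] [26.84 22.56 80.24 -0.03 77.49 26.26] F [-1.11 -0.06  1.39] 0.4335565582474456 0.0
[[-0.01  1.   -0.  ]
 [ 1.    0.01 -0.  ]
 [-0.   -0.   -1.  ]]
[0.17 0.13 1.46] [-0.03  0.02 -0.05]
('shield_grip', 0.92, array([273.4, 171. ]), array([464.2, 318.5, 172.1]))
('shield_grip', 0.43, array([353.4, 210.5]), array([554.9,  -9. , 199.3]))
('shield_fold', 0.75, array([273.7, 174.8]), array([462.7, 316.9, 156.1]))
('lever_ball', 0.74, array([428.7, 275.1]), array([ 586.2, -321.3,  176.1]))
('lever_ball', 0.72, array([342.5, 323.1]), array([ 290.2, -294.5,  172.3]))
('catch_fin', 0.76, array([322. , 347.4]), array([ 213.4, -303.8,  134.4]))
('catch_fin', 0.54, array([409.8, 298.1]), array([ 510.8, -330.3,  134.8]))
('bar_mid', 0.79, array([351.3, 210.1]), array([607.3,  62.5, 102.1]))
('bar_mid', 0.38, array([301.5, 184.1]), array([583.4, 330.1,  26.1]))
('catch_hinge', 0.96, array([397.3, 319.6]), array([ 451.9, -347.9,   97.1]))
('catch_hinge', 0.65, array([309.7, 363.9]), array([ 167.3, -309. ,   99.4]))
('wash_bottle', 0.51, array([253.8, 174.9]), array([472.2, 494.8,  11.3]))
('flask', 0.86, array([303.1, 181.4]), array([588.7, 326.1,  40.5]))
```

View pics/side1.png

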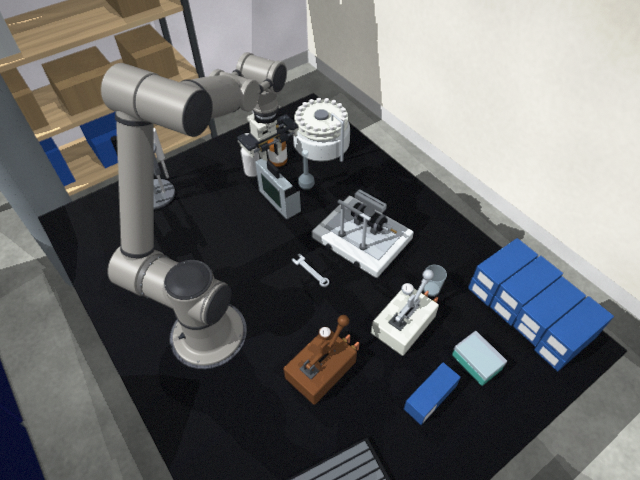

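servo_tool:
  jaw: [40, 40, 40, 40]
  slide:
    - [0.12, 0.12, 0.3]
    - [0.15, 0.13, 0.5]
    - [0.15, 0.13, 0.5]
    - [0.15, 0.13, 0.5]
  dr:
    - [0, 0, -0.05]
    - [0, 0, -0.05]
    - [0, 0, -0.05]
    - [0, 0, -0.05]

```text
time_s: 4.5
eef_pos: [467.2, 328.0, 239.6]
tcp_rot: [[-0.018, 1.0, -0.0], [1.0, 0.018, -0.0], [-0.0, -0.0, -1.0]]
ft_force: [-0.5, -0.9, 0.0]
gripper_width: 0.432
grip_force: 0.0
```

```bash
python3 g.py 466.5 326 180 1 1 0
```

```text
4.5 [467.24 328.04 239.57] [27.39 24.97 81.   -0.01 74.05 26.36] F [-0.48 -0.9   0.04] 0.43204635520060475 0.0
[[-0.02  1.   -0.  ]
 [ 1.    0.02 -0.  ]
 [-0.   -0.   -1.  ]]
[-0.03 -0.01  0.99] [-0.  0.  0.]
```

Well centred, so descend and grip.

servo_tool:
  jaw: [40, 40, 40, 10, 5, 5, 5]
  slide:
    - [-0.02, -0.01, 0.4]
    - [-0.02, -0.01, 0.8]
    - [-0.02, -0.01, 0.98]
    - [-0.02, -0.01, 0.98]
    - [-0.02, -0.01, 0.98]
    - [-0.02, -0.01, 0.98]
    - [-0.02, -0.01, 0.98]
  dr:
    - [0, 0, 0]
    - [0, 0, 0]
    - [0, 0, 0]
    - [0, 0, 0]
    - [0, 0, 0]
    - [0, 0, 0]
    - [0, 0, 0]
  force: 40

```text
time_s: 5.38
eef_pos: [467.0, 327.0, 181.8]
tcp_rot: [[-0.018, 1.0, 0.001], [1.0, 0.018, 0.001], [0.001, 0.001, -1.0]]
ft_force: [-0.0, 0.7, 4.4]
gripper_width: 0.151
grip_force: 40.0
```

```bash
python3 g.py
```

```text
5.375 [467.   327.01 181.77] [27.3  27.79 86.03 -0.   66.08 26.28] F [-0.04  0.68  4.36] 0.1510435796771496 39.99931812286377
[[-0.02  1.    0.  ]
 [ 1.    0.02  0.  ]
 [ 0.    0.   -1.  ]]
```

servo_tool:
  jaw: [5, 5, 5, 5]
  slide:
    - [0, 0, -0.4]
    - [0, 0, -1.0]
    - [0, 0, -1.7]
    - [0, 0, -2.1]
  dr:
    - [0, 0, 0]
    - [0, 0, 0]
    - [0, 0, 0]
    - [0, 0, 0]

```text
time_s: 5.88
eef_pos: [466.8, 326.9, 308.7]
tcp_rot: [[-0.018, 1.0, 0.002], [1.0, 0.018, 0.001], [0.001, 0.002, -1.0]]
ft_force: [-0.2, -0.1, -2.9]
gripper_width: 0.148
grip_force: 40.0
```

```bash
python3 g.py 458 -36 307 15 1 0
```

```text
5.875 [466.77 326.89 308.72] [27.3  22.33 74.19 -0.01 83.38 26.28] F [-0.16 -0.12 -2.91] 0.14818348685293245 39.998159408569336
[[-0.02  1.    0.  ]
 [ 1.    0.02  0.  ]
 [ 0.    0.   -1.  ]]
[-6.04 -0.25  0.02] [ 0.01 -0.   -1.75]
```

servo_tool:
  jaw: [5, 5, 5, 5, 5, 5, 5, 5]
  slide:
    - [-0.5, 0, 0]
    - [-1.3, -0.1, 0]
    - [-2.2, -0.2, 0]
    - [-3.1, -0.25, 0]
    - [-4.0, -0.25, 0]
    - [-4.9, -0.25, 0]
    - [-5.7, -0.25, 0]
    - [-6.05, -0.25, 0]
  dr:
    - [0, 0, 0]
    - [0, 0, -0.3]
    - [0, 0, -0.6]
    - [0, 0, -0.9]
    - [0, 0, -1.2]
    - [0, 0, -1.5]
    - [0, 0, -1.75]
    - [0, 0, -1.75]

```text
time_s: 6.88
eef_pos: [457.6, -38.7, 306.6]
tcp_rot: [[-0.257, 0.966, -0.001], [0.966, 0.257, -0.0], [-0.0, -0.001, -1.0]]
ft_force: [-0.0, 1.7, -3.7]
gripper_width: 0.147
grip_force: 40.0
```

servo_tool:
  jaw: [5, 5]
  slide:
    - [0, 0, 0]
    - [0, 0, 0]
  dr:
    - [0, 0, 0]
    - [0, 0, 0]

```text
time_s: 7.12
eef_pos: [457.9, -35.9, 306.7]
tcp_rot: [[-0.259, 0.966, -0.001], [0.966, 0.259, 0.001], [0.001, -0.0, -1.0]]
ft_force: [-0.2, -0.4, -4.3]
gripper_width: 0.151
grip_force: 40.0
```

```bash
python3 g.py 554.7 -9.7 307 15 1 0; python3 - <<'E'
from h import *
np.set_printoptions(precision=1,suppress=True)
s=snap('top')
P=cloud(s,np.ones((480,640),bool))
k=(P[:,2]>260)&(P[:,2]<285)&(np.hypot(P[:,0]-458,P[:,1]+36)<110)
print('fold',cv2.minAreaRect(P[k][:,:2].astype(np.float32)),P[k].shape)
s2=snap('side')
im=np.hstack([cv2.resize(s['img'][100:300,220:420],(400,400)),cv2.resize(s2['img'][120:320,230:430],(400,400))])
cv2.imwrite('pics/pre.png',im[:,:,::-1])
E
```

```text
7.125 [457.87 -35.86 306.68] [-14.07  10.28  91.21   0.02  78.55 -29.09] F [-0.21 -0.39 -4.32] 0.150935393727354 39.9993234872818
[[-0.26  0.97 -0.  ]
 [ 0.97  0.26  0.  ]
 [ 0.   -0.   -1.  ]]
[ 0.    1.67 -0.01] [-0. -0.  0.]
fold ((441.2417297363281, 20.750041961669922), (36.89400863647461, 61.225250244140625), 16.334808349609375) (262, 3)
```

View pics/pre.png

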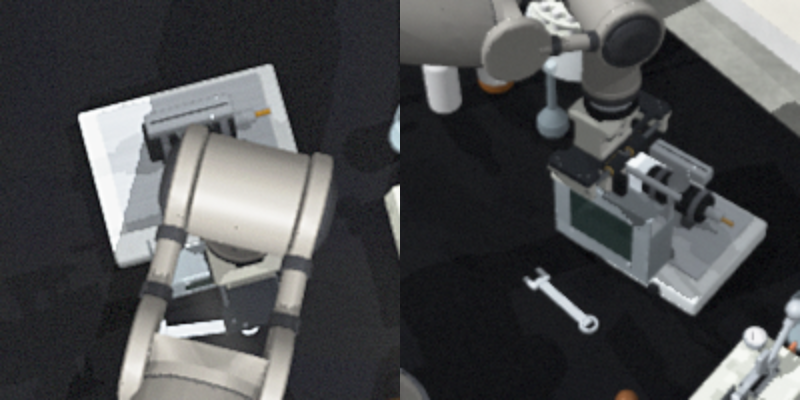

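The shield hangs level in front of the bar, face towards the robot. Move it over the bar and down.

servo_tool:
  jaw: [5, 5, 5, 5, 5, 5, 5]
  slide:
    - [0, 0.4, 0]
    - [0, 0.9, 0]
    - [0, 1.4, 0]
    - [0, 1.68, 0]
    - [0, 1.68, 0]
    - [0, 1.68, 0.2]
    - [0, 1.68, 0.4]
  dr:
    - [0, 0, 0]
    - [0, 0, 0]
    - [0, 0, 0]
    - [0, 0, 0]
    - [0, 0, 0]
    - [0, 0, 0]
    - [0, 0, 0]

```text
time_s: 8.1
eef_pos: [554.6, -10.2, 282.0]
tcp_rot: [[-0.259, 0.966, -0.001], [0.966, 0.259, -0.0], [0.0, -0.001, -1.0]]
ft_force: [0.4, -0.5, -3.9]
gripper_width: 0.151
grip_force: 40.0
```

```bash
python3 g.py 554.7 -9.7 241 15 1 0
```

```text
8.1 [554.64 -10.2  281.99] [ -8.96  21.57  79.51  -0.01  78.96 -23.99] F [ 0.44 -0.5  -3.91] 0.1511217447018645 39.99924302101135
[[-0.26  0.97 -0.  ]
 [ 0.97  0.26 -0.  ]
 [ 0.   -0.   -1.  ]]
[0.01 0.   0.68] [-0.01 -0.    0.  ]
```

servo_tool:
  jaw: [5, 5, 5, 5, 5]
  slide:
    - [0, 0, 0.2]
    - [0, 0, 0.4]
    - [0, 0, 0.55]
    - [0, 0, 0.62]
    - [0, 0, 0.65]
  dr:
    - [0, 0, 0]
    - [0, 0, 0]
    - [0, 0, 0]
    - [0, 0, 0]
    - [0, 0, 0]

```text
time_s: 8.72
eef_pos: [555.5, -10.3, 243.8]
tcp_rot: [[-0.259, 0.966, 0.0], [0.966, 0.259, -0.0], [-0.0, 0.0, -1.0]]
ft_force: [0.0, 0.1, -3.0]
gripper_width: 0.15
grip_force: 40.0
```

servo_tool:
  jaw: [5, 5]
  slide:
    - [0, 0, 0.03]
    - [0, 0, 0.04]
  dr:
    - [0, 0, 0]
    - [0, 0, 0]

```text
time_s: 8.98
eef_pos: [555.6, -10.3, 241.7]
tcp_rot: [[-0.259, 0.966, 0.0], [0.966, 0.259, -0.0], [-0.0, 0.0, -1.0]]
ft_force: [-0.2, -0.7, -2.7]
gripper_width: 0.148
grip_force: 40.0
```

servo_tool:
  jaw: [5, 5, 5]
  slide:
    - [0, 0, 0.02]
    - [0, 0, 0.03]
    - [0, 0, 0.03]
  dr:
    - [0, 0, 0]
    - [0, 0, 0]
    - [0, 0, 0]

```text
time_s: 9.35
eef_pos: [555.6, -10.3, 240.7]
tcp_rot: [[-0.259, 0.966, 0.001], [0.966, 0.259, -0.0], [-0.001, 0.001, -1.0]]
ft_force: [-2.8, 0.1, 6.9]
gripper_width: 0.152
grip_force: 40.0
```

servo_tool:
  jaw: [16, 20, 30, 36, 36]
  slide:
    - [0, 0, 0]
    - [0, 0, 0]
    - [0, 0, 0]
    - [0, 0, 0]
    - [0, 0, 0]
  dr:
    - [0, 0, 0]
    - [0, 0, 0]
    - [0, 0, 0]
    - [0, 0, 0]
    - [0, 0, 0]

```text
time_s: 9.98
eef_pos: [555.5, -10.3, 239.6]
tcp_rot: [[-0.259, 0.966, -0.0], [0.966, 0.259, -0.0], [-0.0, -0.0, -1.0]]
ft_force: [0.3, -0.4, -1.2]
gripper_width: 0.391
grip_force: 0.0
```

servo_tool:
  jaw: [36, 36, 36, 36, 36]
  slide:
    - [0, 0, -0.2]
    - [0, 0, -0.5]
    - [0, 0, -0.9]
    - [0, 0, -1.5]
    - [0, 0, -1.8]
  dr:
    - [0, 0, 0]
    - [0, 0, 0]
    - [0, 0, 0]
    - [0, 0, 0]
    - [0, 0, 0]

```text
time_s: 10.6
eef_pos: [555.9, -10.3, 350.8]
tcp_rot: [[-0.259, 0.966, 0.004], [0.966, 0.259, -0.001], [-0.002, 0.004, -1.0]]
ft_force: [0.8, -0.4, 0.9]
gripper_width: 0.394
grip_force: 0.0
```

```bash
python3 g.py 505 -200 350 103.5 1 0 505 -200 350 103.5 -1 0; python3 - <<'E'
from h import *
s=snap('top');s2=snap('side')
im=np.hstack([cv2.resize(s['img'][100:300,220:420],(400,400)),cv2.resize(s2['img'][120:320,230:430],(400,400))])
cv2.imwrite('pics/hung.png',im[:,:,::-1])
E
```

```text
10.6 [555.91 -10.32 350.81] [ -8.96  19.76  71.59  -0.    88.42 -23.98] F [ 0.75 -0.43  0.92] 0.3938325390317447 0.0
[[-0.26  0.97  0.  ]
 [ 0.97  0.26 -0.  ]
 [-0.    0.   -1.  ]]
[-2.83 -1.64  0.01] [  0.01   0.03 -11.06]
[-2.83 -1.64  0.01] [ 0.03 -0.01 11.44]
```

View pics/hung.png

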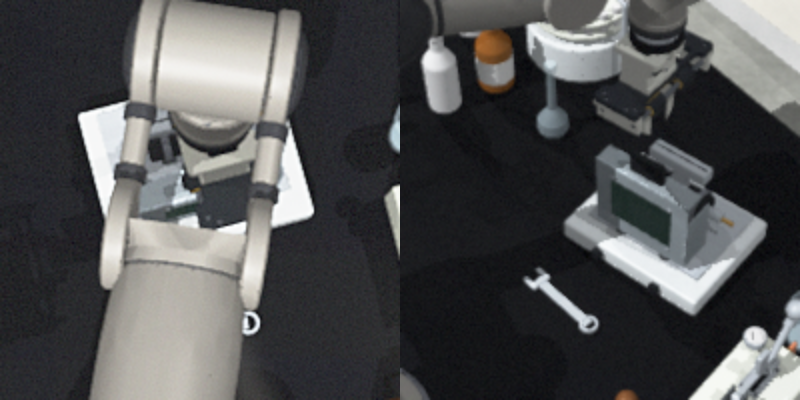

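The shield is hooked on the bar, released, and facing the robot (its face at right-panel (640,210)). Next, the catch.

```bash
python3 g.py 511.3 -333.4 260 103.5 -1 0
```

```text
10.7 [556.19 -10.38 350.81] [ -8.96  19.74  71.61  -0.    88.32 -23.98] F [ 0.   -0.34 -0.24] 0.3951915306790161 0.0
[[-0.26  0.97  0.01]
 [ 0.97  0.26 -0.  ]
 [-0.    0.01 -1.  ]]
[-5.   -2.13  1.51] [ 0.04 -0.02 11.44]
```

servo_tool:
  jaw: [36, 36, 36, 36, 36, 36, 36, 36]
  slide:
    - [-0.5, -0.2, 0]
    - [-1.2, -0.5, 0]
    - [-1.9, -0.8, 0]
    - [-2.6, -1.1, 0]
    - [-3.3, -1.4, 0.2]
    - [-3.9, -1.7, 0.5]
    - [-4.5, -1.9, 0.8]
    - [-5.0, -2.13, 1.1]
  dr:
    - [0, 0, 0.8]
    - [0, 0, 2.0]
    - [0, 0, 3.2]
    - [0, 0, 4.4]
    - [0, 0, 5.6]
    - [0, 0, 6.8]
    - [0, 0, 8.0]
    - [0, 0, 9.2]

```text
time_s: 11.7
eef_pos: [509.2, -334.4, 280.3]
tcp_rot: [[0.857, 0.516, -0.001], [0.516, -0.857, 0.001], [-0.0, -0.001, -1.0]]
ft_force: [-0.2, -0.4, 0.5]
gripper_width: 0.393
grip_force: 0.0
```

servo_tool:
  jaw: [36, 36, 36, 36]
  slide:
    - [0, 0, 0.1]
    - [0, 0, 0.3]
    - [0, 0, 0.4]
    - [0, 0, 0.4]
  dr:
    - [0, 0, 1.2]
    - [0, 0, 2.2]
    - [0, 0, 2.2]
    - [0, 0, 2.2]

```text
time_s: 12.2
eef_pos: [509.6, -332.9, 257.1]
tcp_rot: [[0.97, 0.242, -0.001], [0.242, -0.97, 0.001], [-0.001, -0.001, -1.0]]
ft_force: [0.0, -0.4, 0.7]
gripper_width: 0.396
grip_force: 0.0
```

```bash
python3 g.py 511.3 -333.4 136 103.5 -1 0; python3 - <<'E'
from h import *
np.set_printoptions(precision=1,suppress=True)
s=snap('side')
im=cv2.resize(s['img'][240:360,350:510],(800,600),interpolation=3)
cv2.imwrite('pics/catch.png',im[:,:,::-1])
def proj(p): c=np.array(s['R'])@p+s['t']; return [s['fx']*c[0]/c[2]+s['cx'],s['fy']*c[1]/c[2]+s['cy']]
for n,p in dict(fin=[511.3,-333.4,126],fintop=[511.3,-333.4,140],hinge=[453,-347.4,95],ball=[590,-315,166]).items():
    u=proj(np.array(p)); print(n,np.array(u),'in crop',[(u[0]-350)*5,(u[1]-240)*5])
for l in ['catch_fin','catch_hinge','lever_ball']:
    for d in bot.tip_of('side',l)[:2]: print(l,d['conf'],np.array(d['centre']))
E
```

```text
12.2 [ 509.55 -332.89  257.1 ] [-40.36  28.37  72.64  -0.01  79.07  35.65] F [ 0.04 -0.39  0.65] 0.396030378407394 0.0
[[ 0.97  0.24 -0.  ]
 [ 0.24 -0.97  0.  ]
 [-0.   -0.   -1.  ]]
[0.03 0.02 2.02] [-0.01  0.01  0.06]
fin [410.3 300.4] in crop [np.float64(301.4851729117322), np.float64(301.7833710885938)]
fintop [410.9 297.8] in crop [np.float64(304.42195470057413), np.float64(288.90026608912876)]
hinge [397.4 319.6] in crop [np.float64(236.97678281060234), np.float64(398.1179509808993)]
ball [427.6 275. ] in crop [np.float64(388.077676296366), np.float64(175.0261137635158)]
catch_fin 0.65 [411.  294.9]
catch_fin 0.56 [323.9 346.6]
catch_hinge 0.84 [307.5 365.1]
catch_hinge 0.64 [396.1 317.8]
lever_ball 0.71 [345.3 320.2]
```

View pics/catch.png

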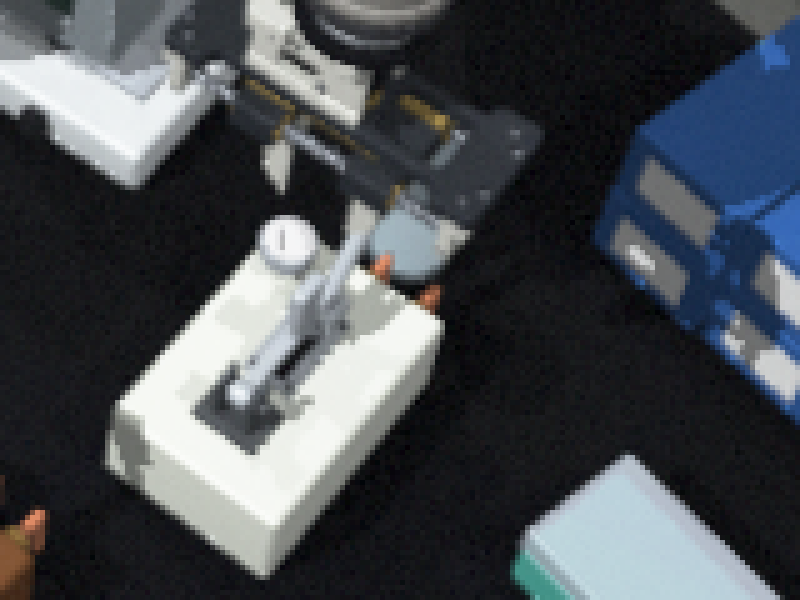

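The crop shows the fin at about (302,300) and the hinge at (240,392), which agrees with my estimates. Descend on the fin and grip it lightly.

servo_tool:
  jaw: [36, 36, 36, 36, 30, 30]
  slide:
    - [0.03, 0.02, 0.5]
    - [0.03, 0.02, 1.1]
    - [0.03, 0.02, 1.6]
    - [0.03, 0.02, 1.9]
    - [0.03, 0.02, 2.0]
    - [0.03, 0.02, 2.0]
  dr:
    - [0, 0, 0.06]
    - [0, 0, 0.06]
    - [0, 0, 0.06]
    - [0, 0, 0.06]
    - [0, 0, 0.06]
    - [0, 0, 0.06]
  force: 6

```text
time_s: 13.15
eef_pos: [512.0, -334.1, 138.1]
tcp_rot: [[0.973, 0.231, 0.0], [0.231, -0.973, -0.0], [0.0, 0.001, -1.0]]
ft_force: [-0.8, 0.4, 1.1]
gripper_width: 0.327
grip_force: 0.0
```

servo_tool:
  jaw: [4, 4, 4, 4, 4]
  slide:
    - [0, 0, 0]
    - [0, 0, 0]
    - [0, 0, 0]
    - [0, 0, 0]
    - [0, 0, 0]
  dr:
    - [0, 0, 0]
    - [0, 0, 0]
    - [0, 0, 0]
    - [0, 0, 0]
    - [0, 0, 0]

```text
time_s: 13.78
eef_pos: [512.0, -333.5, 138.4]
tcp_rot: [[0.973, 0.231, 0.0], [0.231, -0.973, 0.0], [0.001, -0.0, -1.0]]
ft_force: [-0.1, 3.9, 5.3]
gripper_width: 0.108
grip_force: 6.0
```

```bash
cat > arc.py <<'E'
import sys
from h import *
np.set_printoptions(precision=2,suppress=True)
# arc.py hx hy hz tiltratio a1 a2...: rows moving the grasp point about an axis (console y) by a deg, towards -x
o=bot.observe();p0=np.array(o['eef_pos']);R0=np.array(o['tcp_rot'])
h=np.array(list(map(float,sys.argv[1:4])));k=float(sys.argv[4])
ex=np.array([np.cos(np.radians(13.5)),np.sin(np.radians(13.5)),0]);ey=np.array([-ex[1],ex[0],0])
g0=p0+R0[:,2]*6
print(p0,o['grip_force'],o['gripper_width']*91.8,np.array(o['ft_force']),'radius',np.linalg.norm((g0-h)-((g0-h)@ey)*ey))
for a in map(float,sys.argv[5:]):
    M=cv2.Rodrigues(-ey*np.radians(a))[0]; T=cv2.Rodrigues(-ey*np.radians(a*k))[0]@R0
    g=h+M@(g0-h)
    print(a,*go(p0,R0,g-T[:,2]*6,T))
E
python3 arc.py 453 -347.4 95 0.4 10 20 30 40 50 60 70 80
```

```text
[ 511.95 -333.46  138.38] 6.001662835478783 9.942345318182994 [-0.13  3.85  5.27] radius 71.1853272242734
10.0 [-0.13  0.   -0.17] [ 0.   0.5 -0. ]
20.0 [-0.29  0.   -0.31] [ 0.  1. -0.]
30.0 [-0.47  0.   -0.42] [ 0.   1.5 -0. ]
40.0 [-0.66  0.   -0.5 ] [ 0.01  2.   -0.  ]
50.0 [-0.87  0.   -0.55] [ 0.01  2.5  -0.  ]
60.0 [-1.08  0.   -0.55] [ 0.01  3.   -0.  ]
70.0 [-1.3   0.   -0.53] [ 0.01  3.5  -0.  ]
80.0 [-1.5   0.   -0.47] [ 0.01  4.   -0.  ]
```

servo_tool:
  jaw: [4, 4, 4, 4]
  slide:
    - [-0.13, 0, -0.17]
    - [-0.29, 0, -0.31]
    - [-0.47, 0, -0.42]
    - [-0.66, 0, -0.5]
  dr:
    - [0, 0.5, 0]
    - [0, 1.0, 0]
    - [0, 1.5, 0]
    - [0, 2.0, 0]

```text
time_s: 14.28
eef_pos: [473.0, -342.5, 167.8]
tcp_rot: [[0.935, 0.231, 0.27], [0.222, -0.973, 0.065], [0.278, -0.0, -0.961]]
ft_force: [-0.8, 4.3, -1.5]
gripper_width: 0.107
grip_force: 6.0
```

```bash
python3 arc.py 453 -347.4 95 0.4 10 20 30 40 50 60 70; python3 g.py
```

```text
[ 472.99 -342.53  167.83] 5.999818593263626 9.804298328755516 [-0.75  4.26 -1.48] radius 70.66114415402217
10.0 [-0.19  0.   -0.1 ] [0.  0.5 0. ]
20.0 [-0.39  0.   -0.17] [0. 1. 0.]
30.0 [-0.6  0.  -0.2] [0.  1.5 0. ]
40.0 [-0.81  0.   -0.2 ] [0. 2. 0.]
50.0 [-1.02  0.   -0.16] [0.01 2.5  0.  ]
60.0 [-1.21  0.   -0.08] [0.01 3.   0.  ]
70.0 [-1.4   0.    0.02] [0.01 3.5  0.  ]
14.275 [ 472.99 -342.53  167.83] [-50.76  26.05  93.62  17.88  54.52  16.17] F [-0.75  4.26 -1.48] 0.10680063538949365 5.999818593263626
[[ 0.93  0.23  0.27]
 [ 0.22 -0.97  0.06]
 [ 0.28 -0.   -0.96]]
```

servo_tool:
  jaw: [4, 4, 4, 4, 4, 4, 4]
  slide:
    - [-0.19, 0, -0.1]
    - [-0.39, 0, -0.17]
    - [-0.6, 0, -0.2]
    - [-0.81, 0, -0.2]
    - [-1.02, 0, -0.16]
    - [-1.21, 0, -0.08]
    - [-1.3, 0, -0.04]
  dr:
    - [0, 0.5, 0]
    - [0, 1.0, 0]
    - [0, 1.5, 0]
    - [0, 2.0, 0]
    - [0, 2.5, 0]
    - [0, 3.0, 0]
    - [0, 3.2, 0]

```text
time_s: 15.15
eef_pos: [400.0, -359.7, 149.1]
tcp_rot: [[0.725, 0.228, 0.65], [0.167, -0.974, 0.156], [0.668, -0.004, -0.744]]
ft_force: [17.9, 8.1, 27.8]
gripper_width: 0.113
grip_force: 6.0
```

```bash
python3 g.py; python3 - <<'E'
from h import *
s=snap('side')
im=cv2.resize(s['img'][240:360,330:490],(800,600),interpolation=3)
cv2.imwrite('pics/catch2.png',im[:,:,::-1])
E
```

```text
15.15 [ 399.99 -359.65  149.12] [-72.3   26.37 110.61  54.7   54.73 -33.16] F [17.9   8.15 27.82] 0.11297654824404373 6.0004739463329315
[[ 0.73  0.23  0.65]
 [ 0.17 -0.97  0.16]
 [ 0.67 -0.   -0.74]]
```

View pics/catch2.png

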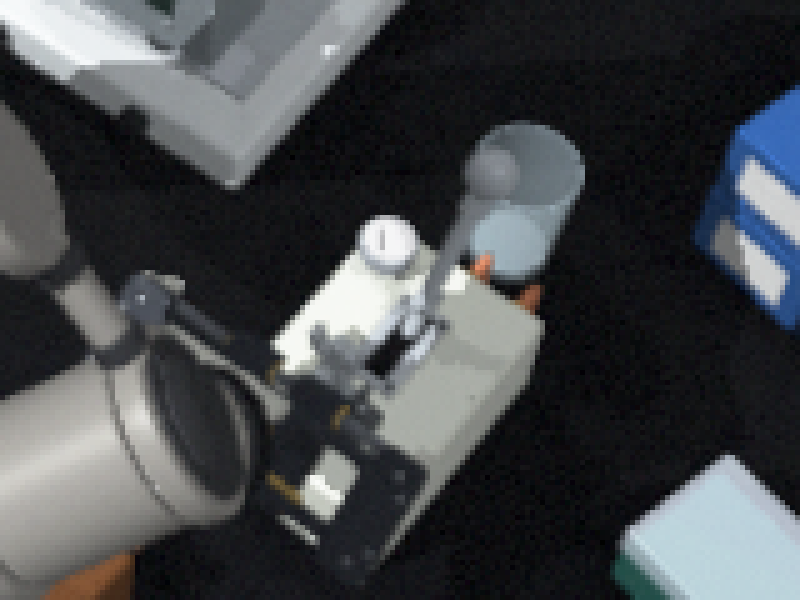

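The catch is past upright, but the wrist reads 34 N. Release it and see whether that goes.

servo_tool:
  jaw: [20, 36, 36]
  slide:
    - [0, 0, 0]
    - [0, 0, 0]
    - [0, 0, 0]
  dr:
    - [0, 0, 0]
    - [0, 0, 0]
    - [0, 0, 0]

```text
time_s: 15.58
eef_pos: [400.6, -360.6, 149.7]
tcp_rot: [[0.726, 0.229, 0.648], [0.171, -0.973, 0.153], [0.666, -0.0, -0.746]]
ft_force: [6.1, 2.4, 7.9]
gripper_width: 0.373
grip_force: 0.0
```

```bash
python3 g.py;  python3 - <<'E'
from h import *
np.set_printoptions(precision=1,suppress=True)
for c in ('side','top'):
    s=snap(c)
    for l in ['catch_fin','catch_hinge','lever_ball']:
        for d in bot.tip_of(c,l)[:2]: print(c,l,round(d['conf'],2),np.array(d['centre']),pt(s,*d['centre']))
E
```

```text
15.575 [ 400.63 -360.58  149.7 ] [-72.17  26.29 110.46  54.55  54.57 -33.04] F [6.06 2.44 7.88] 0.37294230127973665 0.0
[[ 0.73  0.23  0.65]
 [ 0.17 -0.97  0.15]
 [ 0.67 -0.   -0.75]]
side catch_fin 0.51 [326.6 348.2] [ 152.1 -408.4  368.6]
side catch_fin 0.42 [356.2 203.8] [553.1 -22.5 243.4]
side catch_hinge 0.77 [308.9 362.3] [ 167.8 -304.7  101.5]
side catch_hinge 0.59 [395.4 319.4] [ 392.2 -389.1  217.9]
side lever_ball 0.74 [428.1 273.7] [ 587.3 -317.4  177.8]
top catch_fin 0.64 [463.6 261.6] [ 375.9 -336.4  218.3]
top catch_hinge 0.61 [524.6 260.1] [ 388.9 -543.4   62.7]
top catch_hinge 0.56 [453.1 234.1] [ 455.  -345.3  101.7]
top lever_ball 0.6 [444.6 181.6] [ 578.2 -310.   171. ]
top lever_ball 0.5 [424.3 169.2] [ 633.3 -280.5   78. ]
```

servo_tool:
  jaw: [50, 50, 50]
  slide:
    - [0.1, 0, -0.11]
    - [0.2, 0, -0.22]
    - [0.2, 0, -0.22]
  dr:
    - [0, 0, 0]
    - [0, 0, 0]
    - [0, 0, 0]

```text
time_s: 16.35
eef_pos: [399.8, -361.0, 167.2]
tcp_rot: [[0.727, 0.231, 0.646], [0.174, -0.973, 0.151], [0.664, 0.002, -0.748]]
ft_force: [-0.1, 0.0, -0.6]
gripper_width: 0.542
grip_force: 0.0
```

```bash
python3 g.py
```

```text
16.35 [ 399.84 -361.03  167.16] [-72.2   24.47 109.55  52.88  56.07 -30.45] F [-0.11  0.03 -0.62] 0.5420387886498832 0.0
[[ 0.73  0.23  0.65]
 [ 0.17 -0.97  0.15]
 [ 0.66  0.   -0.75]]
```

servo_tool:
  jaw: [50, 50, 50, 50, 50, 50, 50]
  slide:
    - [0.3, 0, -0.35]
    - [0.6, 0, -0.7]
    - [0.9, 0, -1.05]
    - [1.2, 0, -1.4]
    - [1.3, 0, -1.5]
    - [1.3, 0, -1.5]
    - [1.3, 0, -1.5]
  dr:
    - [0, 0, 0]
    - [0, -0.5, 0]
    - [0, -1.5, 0]
    - [0, -2.5, 0]
    - [0, -3.5, 0]
    - [0, -4.5, 0]
    - [0, -5.2, 0]

```text
time_s: 17.23
eef_pos: [398.9, -360.7, 285.8]
tcp_rot: [[0.973, 0.231, -0.003], [0.231, -0.973, -0.002], [-0.003, 0.001, -1.0]]
ft_force: [-0.8, -0.1, -1.2]
gripper_width: 0.545
grip_force: 0.0
```

```bash
python3 g.py 588 -316 300 103.5 -1 0;  python3 - <<'E'
from h import *
np.set_printoptions(precision=1,suppress=True)
s=snap('side')
a=cv2.resize(s['img'][250:350,340:460],(480,400),interpolation=3)
for c in ('side','top'):
    if c=='top': s=snap(c)
    for l in ['catch_fin','lever_ball','lever_pivot']:
        for d in bot.tip_of(c,l)[:2]: print(c,l,round(d['conf'],2),np.array(d['centre']),pt(s,*d['centre']))
b=cv2.resize(s['img'][170:270,405:485],(320,400),interpolation=3)
cv2.imwrite('pics/catch3.png',np.hstack([a,b])[:,:,::-1])
E
```

```text
17.225 [ 398.85 -360.72  285.83] [-50.18  19.59  81.85  -0.21  78.58  26.49] F [-0.77 -0.09 -1.16] 0.5454686237557229 0.0
[[ 0.97  0.23 -0.  ]
 [ 0.23 -0.97 -0.  ]
 [-0.    0.   -1.  ]]
[ 3.24  0.   -0.25] [ 0.01  0.02 -0.02]
side catch_fin 0.69 [383.5 333.2] [ 387.3 -360.8  106.1]
side lever_ball 0.6 [343.3 320. ] [ 296.  -290.5  177.4]
side lever_ball 0.52 [426.8 276.1] [ 582.4 -318.5  171. ]
side lever_pivot 0.92 [321.7 358.4] [ 209.6 -306.5   76.4]
side lever_pivot 0.55 [407.  314.5] [ 498.1 -343.    72.1]
top lever_ball 0.51 [446.2 180.9] [ 578.6 -312.6  176.6]
top lever_pivot 0.98 [439.9 216.1] [ 507.1 -319.9   71.2]
```

View pics/catch3.png

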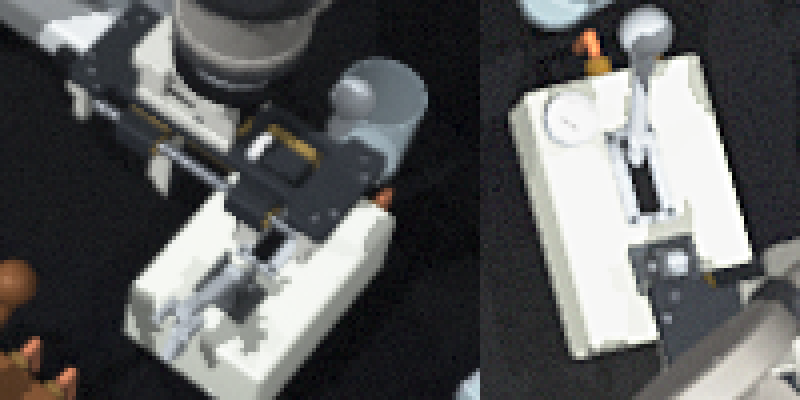

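The catch lies back at its stop (left panel, about (185,325)) and the lever is free. Move to the ball.

servo_tool:
  jaw: [56, 56, 56, 56, 56, 56]
  slide:
    - [0.6, 0, 0]
    - [1.4, 0, 0]
    - [2.2, 0, 0.1]
    - [3.0, 0, 0.3]
    - [3.26, 0, 0.6]
    - [3.26, 0, 0.6]
  dr:
    - [0, 0, 0]
    - [0, 0, 0]
    - [0, 0, 0]
    - [0, 0, 0]
    - [0, 0, 0]
    - [0, 0, 0]

```text
time_s: 18.38
eef_pos: [588.0, -315.3, 246.9]
tcp_rot: [[0.973, 0.231, -0.004], [0.231, -0.973, 0.003], [-0.003, -0.003, -1.0]]
ft_force: [0.9, 0.4, 0.9]
gripper_width: 0.608
grip_force: 0.0
```

```bash
python3 g.py 589 -315.5 172 103.5 -1 0
```

```text
18.375 [ 587.98 -315.29  246.91] [-34.77  35.47  61.96  -0.01  82.84  41.86] F [0.86 0.43 0.86] 0.6080303874605069 0.0
[[ 0.97  0.23 -0.  ]
 [ 0.23 -0.97  0.  ]
 [-0.   -0.   -1.  ]]
[0.02 0.01 1.25] [-0.02  0.02 -0.02]
```

servo_tool:
  jaw: [56, 56, 56, 56]
  slide:
    - [0.02, 0, 0.4]
    - [0.02, 0, 0.8]
    - [0.02, 0, 1.1]
    - [0.02, 0, 1.25]
  dr:
    - [0, 0, 0]
    - [0, 0, 0]
    - [0, 0, 0]
    - [0, 0, 0]
  force: 30

```text
time_s: 18.88
eef_pos: [588.4, -316.4, 174.5]
tcp_rot: [[0.973, 0.229, -0.001], [0.229, -0.973, 0.0], [-0.001, -0.0, -1.0]]
ft_force: [-0.5, 0.4, -1.0]
gripper_width: 0.609
grip_force: 0.0
```

servo_tool:
  jaw: [10, 10, 10, 10, 10, 10]
  slide:
    - [0, 0, 0]
    - [0, 0, 0]
    - [0, 0, 0]
    - [0, 0, 0]
    - [0, 0, 0]
    - [0, 0, 0]
  dr:
    - [0, 0, 0]
    - [0, 0, 0]
    - [0, 0, 0]
    - [0, 0, 0]
    - [0, 0, 0]
    - [0, 0, 0]

```text
time_s: 19.62
eef_pos: [590.2, -315.2, 175.4]
tcp_rot: [[0.973, 0.231, 0.001], [0.231, -0.973, -0.0], [0.001, 0.001, -1.0]]
ft_force: [0.0, 2.6, 4.2]
gripper_width: 0.331
grip_force: 30.0
```

```bash
python3 arc.py 511.5 -334 50 0 7.5 15 22.5 30 37.5 45 52.5 60.2 63
```

```text
[ 590.23 -315.22  175.37] 30.0008761882782 30.410250682626877 [0.04 2.56 4.23] radius 144.22940565786098
7.5 [-0.27  0.   -0.16] [0. 0. 0.]
15.0 [-0.56  0.   -0.28] [0. 0. 0.]
22.5 [-0.86  0.   -0.37] [0. 0. 0.]
30.0 [-1.18  0.   -0.41] [0. 0. 0.]
37.5 [-1.49  0.   -0.41] [0. 0. 0.]
45.0 [-1.8   0.   -0.37] [0. 0. 0.]
52.5 [-2.11  0.01 -0.29] [0. 0. 0.]
60.2 [-2.4   0.01 -0.17] [0. 0. 0.]
63.0 [-2.51  0.01 -0.12] [0. 0. 0.]
```

Opening is 30.4 mm, less than the 32 mm ball, so the pads sit a bit high. Regrip 5 mm lower.

servo_tool:
  jaw: [44, 44, 44, 44, 10, 10, 10, 10]
  slide:
    - [0, 0, 0]
    - [0, 0, 0]
    - [0, 0, 0.09]
    - [0, 0, 0.09]
    - [0, 0, 0.09]
    - [0, 0, 0.09]
    - [0, 0, 0.09]
    - [0, 0, 0.09]
  dr:
    - [0, 0, 0]
    - [0, 0, 0]
    - [0, 0, 0]
    - [0, 0, 0]
    - [0, 0, 0]
    - [0, 0, 0]
    - [0, 0, 0]
    - [0, 0, 0]
  force: 35

```text
time_s: 20.62
eef_pos: [590.0, -315.3, 169.0]
tcp_rot: [[0.973, 0.231, -0.0], [0.231, -0.973, 0.0], [-0.0, -0.0, -1.0]]
ft_force: [-0.3, 0.8, -0.4]
gripper_width: 0.33
grip_force: 35.0
```

```bash
python3 arc.py 511.5 -334 50 0 7.5 15 22.5 30 37.5 45 52.5 60.2 63
```

```text
[ 589.97 -315.25  169.04] 34.999966621398926 30.291808252017365 [-0.34  0.82 -0.39] radius 138.8765215021896
7.5 [-0.26  0.   -0.16] [0. 0. 0.]
15.0 [-0.53  0.   -0.28] [0. 0. 0.]
22.5 [-0.82  0.   -0.37] [0. 0. 0.]
30.0 [-1.12  0.   -0.42] [0. 0. 0.]
37.5 [-1.42  0.   -0.43] [0. 0. 0.]
45.0 [-1.73  0.   -0.4 ] [0. 0. 0.]
52.5 [-2.02  0.01 -0.33] [0. 0. 0.]
60.2 [-2.31  0.01 -0.22] [0. 0. 0.]
63.0 [-2.41  0.01 -0.17] [0. 0. 0.]
```

servo_tool:
  jaw: [10, 10, 10, 10, 10]
  slide:
    - [-0.13, 0, -0.09]
    - [-0.26, 0, -0.16]
    - [-0.53, 0, -0.28]
    - [-0.82, 0, -0.37]
    - [-1.12, 0, -0.42]
  dr:
    - [0, 0, 0]
    - [0, 0, 0]
    - [0, 0, 0]
    - [0, 0, 0]
    - [0, 0, 0]

```text
time_s: 21.25
eef_pos: [523.6, -330.7, 194.4]
tcp_rot: [[0.973, 0.231, 0.0], [0.231, -0.973, 0.001], [0.001, -0.001, -1.0]]
ft_force: [4.9, 0.9, -9.7]
gripper_width: 0.329
grip_force: 35.0
```

```bash
python3 arc.py 511.5 -334 50 0 7.5 15 22.5 30 33 36
```

```text
[ 523.59 -330.69  194.43] 34.998539686203 30.235890427378067 [ 4.87  0.93 -9.67] radius 138.99162423115274
7.5 [-0.3   0.   -0.01] [0. 0. 0.]
15.0 [-0.6   0.    0.02] [0. 0. 0.]
22.5 [-0.9  0.   0.1] [0. 0. 0.]
30.0 [-1.18  0.    0.2 ] [0. 0. 0.]
33.0 [-1.29  0.    0.26] [0. 0. 0.]
36.0 [-1.4   0.    0.32] [0. 0. 0.]
```

servo_tool:
  jaw: [10, 10, 10, 10, 10, 10]
  slide:
    - [-0.3, 0, 0.01]
    - [-0.6, 0, 0.04]
    - [-0.9, 0, 0.12]
    - [-1.08, 0, 0.18]
    - [-1.18, 0, 0.22]
    - [-1.22, 0, 0.24]
  dr:
    - [0, 0, 0]
    - [0, 0, 0]
    - [0, 0, 0]
    - [0, 0, 0]
    - [0, 0, 0]
    - [0, 0, 0]

```text
time_s: 22.0
eef_pos: [452.8, -347.4, 183.3]
tcp_rot: [[0.973, 0.23, 0.003], [0.23, -0.973, -0.001], [0.003, 0.002, -1.0]]
ft_force: [0.4, 8.0, 13.8]
gripper_width: 0.293
grip_force: 32.6
```

```bash
python3 arc.py 511.5 -334 50 0 2 4
```

```text
[ 452.84 -347.41  183.26] 32.60637438856065 26.870993031592672 [ 0.44  7.99 13.8 ] radius 140.75697309704313
2.0 [-0.07  0.    0.04] [0. 0. 0.]
4.0 [-0.15  0.    0.07] [0. 0. 0.]
```

```bash
python3 g.py;  python3 - <<'E'
from h import *
np.set_printoptions(precision=1,suppress=True)
s=snap('side')
a=cv2.resize(s['img'][250:350,340:460],(800,600),interpolation=3) if 0 else cv2.resize(s['img'][240:350,330:460],(709,600),interpolation=3)
cv2.imwrite('pics/lev.png',a[:,:,::-1])
def proj(p): c=np.array(s['R'])@p+s['t']; return np.array([(s['fx']*c[0]/c[2]+s['cx']-330)*5.4545,(s['fy']*c[1]/c[2]+s['cy']-240)*5.4545])
o=bot.observe();g=np.array(o['eef_pos'])+6*np.array(o['tcp_rot'])[:,2];print('grasp in crop',proj(g),'pivot',proj(np.array([511.5,-334,70])))
for l in ['lever_ball']:
    for d in bot.tip_of('side',l)[:2]: print(l,d['conf'],(np.array(d['centre'])-[330,240])*5.4545,pt(s,*d['centre']))
E
```

```text
22.0 [ 452.84 -347.41  183.26] [-45.22  27.73  85.88   0.08  66.23  31.44] F [ 0.44  7.99 13.8 ] 0.29271234239207705 32.60637438856065
[[ 0.97  0.23  0.  ]
 [ 0.23 -0.97 -0.  ]
 [ 0.    0.   -1.  ]]
grasp in crop [383.7 353.5] pivot [426.6 384. ]
lever_ball 0.65 [ 57.8 435.8] [ 291.5 -284.4  174.2]
```

View pics/lev.png

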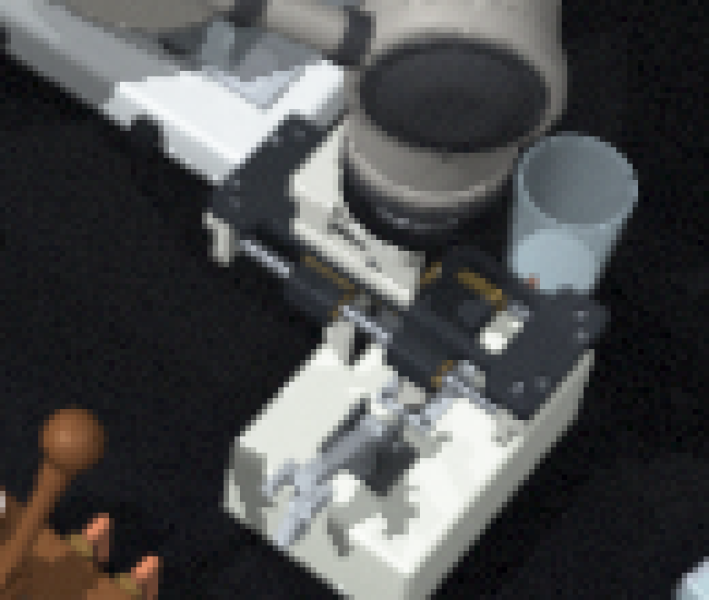

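servo_tool:
  jaw: [10, 10]
  slide:
    - [-0.04, -0.02, -0.02]
    - [-0.04, -0.02, -0.02]
  dr:
    - [0, 0, 0]
    - [0, 0, 0]

```text
time_s: 22.35
eef_pos: [449.7, -347.6, 182.1]
tcp_rot: [[0.973, 0.23, -0.0], [0.23, -0.973, -0.001], [-0.0, 0.001, -1.0]]
ft_force: [-1.1, -0.3, 0.3]
gripper_width: 0.115
grip_force: 0.0
```

```bash
python3 arc.py 511.5 -334 50 0;python3 - <<'E'
from h import *
np.set_printoptions(precision=1,suppress=True)
o=bot.observe();g=np.array(o['eef_pos'])
for c in ('side','top'):
    s=snap(c);P=cloud(s,np.ones((480,640),bool))
    ex=np.array([.972,.233]);L=np.c_[(P[:,:2]-[511.5,-334])@ex,(P[:,:2]-[511.5,-334])@[-.233,.972],P[:,2]]
    k=(L[:,0]>-110)&(L[:,0]<30)&(abs(L[:,1])<14)&(L[:,2]>100)&(L[:,2]<215)
    print(c);print(L[k][np.argsort(L[k][:,2])])
    print([(d['conf'],np.array(d['centre']),pt(s,*d['centre'])) for d in bot.tip_of(c,'lever_ball')])
E
```

```text
[ 449.69 -347.62  182.13] 0.0 10.537526069330232 [-1.1  -0.26  0.3 ] radius 141.11453669956623
side
[[ -53.6   -3.4  100.3]
 [ -52.8   -9.8  100.6]
 [ -67.    11.9  101.1]
 [ -59.    -3.5  101.8]
 [ -56.3   -1.6  101.9]
 [ -54.8    6.5  102.3]
 [ -58.5    0.4  102.6]
 [ -51.3    2.   102.7]
 [ -60.8    2.4  103.4]
 [ -52.5  -12.8  103.5]
 [ -54.5   -0.1  103.5]
 [ -52.7   -2.4  103.7]
 [ -50.1   10.   103.8]
 [ -63.7  -10.   103.9]
 [  20.1   -5.6  103.9]
 [ -57.5  -12.6  104.2]
 [ -60.4    6.4  104.2]
 [ -47.5   -9.2  104.3]
 [ -66.1    2.5  104.7]
 [ -68.7   -9.9  104.8]
 [ -62.8   -2.2  105.5]
 [ -79.1   -3.1  105.5]
 [ -53.    11.7  105.7]
 [ -60.1  -10.8  105.7]
 [ -65.8    6.3  105.9]
 [ -84.    -2.9  106.2]
 [ -46.    13.1  106.3]
 [ -60.7    9.9  106.3]
 [ -75.    -3.6  106.3]
 [ -46.    -7.9  106.5]
 [ -65.4   10.2  106.7]
 [ -65.4   -0.3  106.8]
 [ -51.7  -11.7  106.9]
 [ -53.6   -9.5  107. ]
 [ -55.6   13.6  107.1]
 [ -89.    -2.9  107.3]
 [ -55.7    3.   107.4]
 [ -49.5   10.9  107.7]
 [ -66.9   -4.7  108. ]
 [ -51.7   12.9  108.3]
 [ -59.1   11.3  108.4]
 [ -69.    -2.6 
[... 1837 characters left out ...]
3.1   13.8  183.8]
 [ -71.     8.9  186.3]
 [ -72.8   11.   186.4]
 [ -70.2   12.8  186.5]
 [ -71.4   12.8  193.1]
 [ -72.3    8.8  193.3]
 [ -70.6   13.8  196.4]
 [ -71.7    9.7  196.8]
 [ -70.3    7.4  197.4]
 [ -56.9    7.3  201.6]
 [ -63.     6.7  204.6]
 [ -60.9    8.3  205.4]
 [ -58.9    9.8  206.6]
 [ -65.     9.3  209.6]
 [ -65.5    9.6  215. ]]
[(0.58, array([344.8, 322.6]), array([ 295.4, -298. ,  174.5])), (0.47, array([426.5, 272.8]), array([ 586.2, -312. ,  177. ])), (0.28, array([430.8, 287.3]), array([ 635.9, -306.2,   48.3]))]
top
[[ 28.9   0.3 101.8]]
[(0.72, array([445.7, 179.2]), array([ 582.9, -311.5,  176.7])), (0.71, array([136.3, 188.1]), array([582.4, 482.3,  96. ]))]
```

The ball slipped out and the lever sprang shut. Fit the ball's centre properly, then regrasp with more force.

```bash
python3 - <<'E'
from h import *
from scipy.optimize import least_squares
np.set_printoptions(precision=1,suppress=True)
for c in ('side','top'):
    s=snap(c);P=cloud(s,np.ones((480,640),bool))
    q=np.array([588,-315,166.])
    for it in range(3):
        K=P[(np.linalg.norm(P-q,axis=1)<21)&(P[:,2]>q[2]-6)]
        r=least_squares(lambda x:np.linalg.norm(K-x,axis=1)-16,q,loss='soft_l1',f_scale=2); q=r.x
    print(c,len(K),q,np.std(r.fun))
E
python3 g.py 589 -315.5 260 103.5 -1 0
```

```text
side 90 [ 593.1 -313.6  167.1] 2.193637417026836
top 136 [ 591. -316.  165.] 1.7917434056914228
22.65 [ 450.51 -347.26  180.87] [-45.34  27.78  86.21  -0.02  66.04  31.34] F [-0.42  0.09  0.16] 0.11251847527472345 0.0
[[ 0.97  0.23 -0.  ]
 [ 0.23 -0.97  0.  ]
 [-0.   -0.   -1.  ]]
[ 2.37  0.02 -1.32] [-0.    0.   -0.02]
```

servo_tool:
  jaw: [56, 56, 56, 56, 56, 56, 56, 56]
  slide:
    - [0, 0, -0.6]
    - [0, 0, -1.2]
    - [0.5, 0, -1.3]
    - [1.2, 0, -1.3]
    - [1.9, 0, -1.3]
    - [2.4, 0, -1.1]
    - [2.42, 0, -0.9]
    - [2.42, 0, -0.9]
  dr:
    - [0, 0, 0]
    - [0, 0, 0]
    - [0, 0, 0]
    - [0, 0, 0]
    - [0, 0, 0]
    - [0, 0, 0]
    - [0, 0, 0]
    - [0, 0, 0]
  force: 55

```text
time_s: 23.65
eef_pos: [591.1, -313.4, 233.3]
tcp_rot: [[0.973, 0.231, -0.003], [0.231, -0.973, 0.002], [-0.003, -0.002, -1.0]]
ft_force: [0.4, -0.6, -0.6]
gripper_width: 0.611
grip_force: 0.0
```

```bash
python3 g.py 591.7 -315.2 172 103.5 -1 0
```

```text
23.65 [ 591.05 -313.43  233.26] [-34.48  36.09  62.96  -0.03  81.16  42.18] F [ 0.38 -0.57 -0.59] 0.610631102721232 0.0
[[ 0.97  0.23 -0.  ]
 [ 0.23 -0.97  0.  ]
 [-0.   -0.   -1.  ]]
[0.01 0.03 1.02] [-0.02  0.02 -0.02]
```

servo_tool:
  jaw: [56, 56, 56, 56]
  slide:
    - [0.01, 0.03, 0.4]
    - [0.01, 0.03, 0.8]
    - [0.01, 0.03, 1.04]
    - [0.01, 0.03, 1.05]
  dr:
    - [0, 0, 0]
    - [0, 0, 0]
    - [0, 0, 0]
    - [0, 0, 0]

```text
time_s: 24.15
eef_pos: [592.2, -315.5, 171.6]
tcp_rot: [[0.973, 0.23, -0.001], [0.23, -0.973, 0.001], [-0.001, -0.001, -1.0]]
ft_force: [-1.0, -0.6, 1.1]
gripper_width: 0.611
grip_force: 0.0
```

servo_tool:
  jaw: [10, 10, 10, 10, 10, 10]
  slide:
    - [0, 0, 0]
    - [0, 0, 0]
    - [0, 0, 0]
    - [0, 0, 0]
    - [0, 0, 0]
    - [0, 0, 0]
  dr:
    - [0, 0, 0]
    - [0, 0, 0]
    - [0, 0, 0]
    - [0, 0, 0]
    - [0, 0, 0]
    - [0, 0, 0]

```text
time_s: 24.9
eef_pos: [593.2, -314.6, 172.7]
tcp_rot: [[0.973, 0.231, 0.0], [0.231, -0.973, 0.001], [0.001, -0.0, -1.0]]
ft_force: [-1.7, 4.1, 5.4]
gripper_width: 0.326
grip_force: 55.0
```

```bash
python3 arc.py 515 -333.4 50 0 7.5 15 22.5 30 37.5 45 52.5 60
```

```text
[ 593.21 -314.61  172.74] 55.00159800052643 29.9232997067395 [-1.69  4.09  5.37] radius 141.77266434208164
7.5 [-0.27  0.   -0.16] [0. 0. 0.]
15.0 [-0.55  0.   -0.28] [0. 0. 0.]
22.5 [-0.85  0.   -0.37] [0. 0. 0.]
30.0 [-1.15  0.   -0.41] [0. 0. 0.]
37.5 [-1.46  0.   -0.41] [0. 0. 0.]
45.0 [-1.77  0.   -0.38] [0. 0. 0.]
52.5 [-2.07  0.01 -0.3 ] [0. 0. 0.]
60.0 [-2.36  0.01 -0.19] [0. 0. 0.]
```

servo_tool:
  jaw: [10, 10, 10, 10, 10, 10]
  slide:
    - [-0.13, 0, -0.08]
    - [-0.27, 0, -0.16]
    - [-0.55, 0, -0.28]
    - [-0.85, 0, -0.36]
    - [-1.15, 0, -0.4]
    - [-1.15, 0, -0.4]
  dr:
    - [0, 0, 0]
    - [0, 0, 0]
    - [0, 0, 0]
    - [0, 0, 0]
    - [0, 0, 0]
    - [0, 0, 0]

```text
time_s: 25.65
eef_pos: [526.7, -330.1, 196.8]
tcp_rot: [[0.973, 0.231, 0.003], [0.231, -0.973, 0.001], [0.004, -0.0, -1.0]]
ft_force: [4.8, 8.4, 2.4]
gripper_width: 0.323
grip_force: 55.0
```

```bash
python3 arc.py 515 -333.4 50 0 7.5 15 20 22.5 25 27.5 30 32
```

```text
[ 526.66 -330.15  196.85] 55.00039994716644 29.672473995425673 [4.81 8.35 2.38] radius 141.36675190328168
7.5 [-0.31  0.   -0.01] [0. 0. 0.]
15.0 [-0.61  0.    0.03] [0. 0. 0.]
20.0 [-0.82  0.    0.07] [0. 0. 0.]
22.5 [-0.91  0.    0.1 ] [0. 0. 0.]
25.0 [-1.01  0.    0.13] [0. 0. 0.]
27.5 [-1.11  0.    0.17] [0. 0. 0.]
30.0 [-1.2   0.    0.21] [0. 0. 0.]
32.0 [-1.28  0.    0.24] [0. 0. 0.]
```

servo_tool:
  jaw: [10, 10, 10, 10, 10]
  slide:
    - [-0.31, -0.01, -0.01]
    - [-0.61, -0.02, 0.02]
    - [-0.82, -0.02, 0.06]
    - [-0.96, -0.03, 0.11]
    - [-0.96, -0.03, 0.11]
  dr:
    - [0, 0, 0]
    - [0, 0, 0]
    - [0, 0, 0]
    - [0, 0, 0]
    - [0, 0, 0]

```text
time_s: 26.28
eef_pos: [470.2, -343.4, 191.7]
tcp_rot: [[0.973, 0.23, 0.004], [0.23, -0.973, -0.003], [0.003, 0.004, -1.0]]
ft_force: [-0.5, 0.6, 0.4]
gripper_width: 0.21
grip_force: 0.0
```

```bash
python3 arc.py 515 -333.4 50 0 2 4 6 8 10
```

```text
[ 470.23 -343.38  191.66] 0.0 19.242480090551506 [-0.46  0.56  0.38] radius 143.19813070486182
2.0 [-0.08  0.    0.03] [0. 0. 0.]
4.0 [-0.16  0.    0.06] [0. 0. 0.]
6.0 [-0.23  0.    0.09] [0. 0. 0.]
8.0 [-0.31  0.    0.13] [0. 0. 0.]
10.0 [-0.38  0.    0.17] [0. 0. 0.]
```

The side grip slips on the steel ball, since it relies on friction alone. Regrasp with the fingers before and behind the ball, with the tool tilted roughly along the lever, so the far finger does the pulling.

```bash
cat > lev.py <<'E'
import sys
from h import *
np.set_printoptions(precision=2,suppress=True)
# lev.py bx bz-ref ... args: triples  (lever lean deg, tilt deg, back-off mm) -> slide, dr ; from measured pose
o=bot.observe();p0=np.array(o['eef_pos']);R0=np.array(o['tcp_rot'])
print(o['time_s'],p0,np.array(o['joint_positions']),'F',np.array(o['ft_force']),o['gripper_width']*91.8,o['grip_force'])
ex=np.array([np.cos(np.radians(13.5)),np.sin(np.radians(13.5)),0]);ey=np.array([-ex[1],ex[0],0]);ez=np.array([0,0,1.])
piv=np.array([592,-315,166.])-140*(np.sin(.6)*ex+np.cos(.6)*ez)
a=list(map(float,sys.argv[1:]))
g=p0+6*R0[:,2]-piv;print('grasp lean',np.degrees(np.arctan2(g@ex,g@ez)),'r',np.hypot(g@ex,g@ez),'y',g@ey)
while a:
    l,t,b=a[:3];a=a[3:];l=np.radians(l)
    R=cv2.Rodrigues(ey*np.radians(t))[0]@Rd(13.5,1)
    p=piv+140*(np.sin(l)*ex+np.cos(l)*ez)-R[:,2]*(6+b)
    print(*go(p0,R0,p,R))
E
python3 lev.py 34.4 20 90
```

```text
26.275 [ 470.23 -343.38  191.66] [-43.69  28.34  83.38   0.03  68.    32.97] F [-0.46  0.56  0.38] 19.242480090551506 0.0
grasp lean -18.77460335966824 r 142.80694534906752 y 0.8029727331245529
[ 2.64  0.01 -1.07] [  2.    -1.96 -11.15]
```

servo_tool:
  jaw: [60, 60, 60, 60, 60, 60, 60, 60]
  slide:
    - [0, 0, -0.7]
    - [0, 0, -1.4]
    - [0.3, 0, -1.6]
    - [0.8, 0, -1.6]
    - [1.4, 0, -1.6]
    - [2.0, 0, -1.6]
    - [2.5, 0, -1.5]
    - [2.64, 0, -1.4]
  dr:
    - [0, 0, 0]
    - [0.2, -0.2, -1.1]
    - [0.4, -0.4, -2.2]
    - [0.6, -0.6, -3.3]
    - [0.8, -0.8, -4.5]
    - [1.0, -1.0, -5.6]
    - [1.2, -1.2, -6.7]
    - [1.4, -1.4, -7.8]

```text
time_s: 27.28
eef_pos: [625.1, -305.8, 271.9]
tcp_rot: [[0.226, 0.939, -0.261], [0.972, -0.234, -0.0], [-0.061, -0.254, -0.965]]
ft_force: [0.2, -1.3, -0.6]
gripper_width: 0.653
grip_force: 0.0
```

```bash
python3 lev.py 34.4 20 70
```

```text
27.275 [ 625.12 -305.85  271.9 ] [-29.28  48.5   35.04  -7.8  109.56 -17.52] F [ 0.17 -1.29 -0.62] 59.954714312791005 0.0
grasp lean 27.41848613534353 r 242.94047168651053 y 1.5292041822412419
[-0.04  0.04  0.59] [ 0.55 -0.58 -3.3 ]
```

servo_tool:
  jaw: [60, 60, 60, 60, 60]
  slide:
    - [0, 0, 0]
    - [-0.02, 0.02, 0.1]
    - [-0.04, 0.04, 0.3]
    - [-0.04, 0.04, 0.5]
    - [-0.04, 0.04, 0.59]
  dr:
    - [0.2, -0.2, -1.1]
    - [0.4, -0.4, -2.2]
    - [0.55, -0.58, -3.3]
    - [0.55, -0.58, -3.3]
    - [0.55, -0.58, -3.3]
  force: 40

```text
time_s: 27.9
eef_pos: [615.9, -309.3, 237.7]
tcp_rot: [[-0.227, 0.915, -0.334], [0.974, 0.214, -0.078], [-0.0, -0.343, -0.94]]
ft_force: [-0.2, 0.1, 1.1]
gripper_width: 0.652
grip_force: 0.0
```

```bash
python3 lev.py 34.4 20 0
```

```text
27.9 [ 615.88 -309.3   237.73] [-27.57  49.46  39.38 -13.46 106.17 -42.77] F [-0.16  0.07  1.15] 59.87764116348101 0.0
grasp lean 29.207984971980597 r 208.09451224573488 y -0.02257747166698228
[-0.    0.03  1.16] [-0.   -0.01 -0.04]
```

servo_tool:
  jaw: [60, 60, 60, 60, 60]
  slide:
    - [0, 0.03, 0.4]
    - [0, 0.03, 0.8]
    - [0, 0.03, 1.1]
    - [0, 0.03, 1.2]
    - [0, 0.03, 1.2]
  dr:
    - [0, 0, 0]
    - [0, 0, 0]
    - [0, 0, 0]
    - [0, 0, 0]
    - [0, 0, 0]

```text
time_s: 28.52
eef_pos: [593.9, -314.5, 170.8]
tcp_rot: [[-0.227, 0.915, -0.332], [0.974, 0.213, -0.078], [-0.001, -0.341, -0.94]]
ft_force: [-0.8, -0.3, 1.0]
gripper_width: 0.655
grip_force: 0.0
```

servo_tool:
  jaw: [10, 10, 10, 10, 10, 10]
  slide:
    - [0, 0, 0]
    - [0, 0, 0]
    - [0, 0, 0]
    - [0, 0, 0]
    - [0, 0, 0]
    - [0, 0, 0]
  dr:
    - [0, 0, 0]
    - [0, 0, 0]
    - [0, 0, 0]
    - [0, 0, 0]
    - [0, 0, 0]
    - [0, 0, 0]

```text
time_s: 29.28
eef_pos: [593.2, -314.5, 171.1]
tcp_rot: [[-0.227, 0.915, -0.334], [0.974, 0.213, -0.078], [-0.0, -0.343, -0.939]]
ft_force: [-5.0, -0.5, 5.0]
gripper_width: 0.327
grip_force: 40.0
```

```bash
python3 lev.py 34.4 20 0 26 16 0 18 12 0 10 8 0 2 4 0 
```

```text
29.275 [ 593.21 -314.49  171.06] [-28.73  48.66  51.2  -13.29  95.18 -41.29] F [-4.99 -0.55  4.95] 30.022896324224124 40.000526905059814
grasp lean 34.2538255123036 r 139.09517648832306 y 0.22510086623124242
[-0.    0.01 -0.01] [-0.   -0.01 -0.05]
[-0.01 -0.33 -0.07] [-0.5  -0.01 -0.05]
[-0.01 -0.67 -0.08] [-1.   -0.01 -0.05]
[-0.01 -1.   -0.05] [-1.5  -0.01 -0.05]
[-0.01 -1.32  0.03] [-2.   -0.01 -0.05]
```

servo_tool:
  jaw: [10, 10, 10, 10, 10, 10, 10, 10]
  slide:
    - [-0.01, -0.16, -0.04]
    - [-0.01, -0.33, -0.07]
    - [-0.01, -0.5, -0.08]
    - [-0.01, -0.67, -0.08]
    - [-0.01, -0.84, -0.07]
    - [-0.01, -1.0, -0.05]
    - [-0.01, -1.16, -0.01]
    - [-0.01, -1.32, 0.03]
  dr:
    - [-0.25, 0, 0]
    - [-0.5, 0, 0]
    - [-0.75, 0, 0]
    - [-1, 0, 0]
    - [-1.25, 0, 0]
    - [-1.5, 0, 0]
    - [-1.75, 0, 0]
    - [-2, 0, 0]

```text
time_s: 30.28
eef_pos: [525.7, -330.4, 198.7]
tcp_rot: [[-0.229, 0.972, -0.053], [0.973, 0.228, -0.017], [-0.004, -0.055, -0.998]]
ft_force: [11.5, 8.5, 10.5]
gripper_width: 0.327
grip_force: 40.0
```

```bash
python3 lev.py 2 4 0 -5 0 0 -12 -4 0 -18 -7 0 -22 -9 0 -24 -10 0 -26 -10 0
```

```text
30.275 [ 525.72 -330.36  198.7 ] [-37.97  33.22  73.72  -2.71  74.89 -50.45] F [11.5   8.55 10.51] 30.042370787963836 40.003876090049744
grasp lean 4.294242982597011 r 142.65993567243981 y 0.5179200086385877
[-0.01 -0.09  0.04] [ 0.1   0.03 -0.03]
[-0.01 -0.38  0.07] [-0.4   0.03 -0.03]
[-0.01 -0.67  0.13] [-0.9   0.03 -0.03]
[-0.01 -0.91  0.2 ] [-1.27  0.03 -0.03]
[-0.01 -1.06  0.27] [-1.52  0.03 -0.03]
[-0.01 -1.13  0.3 ] [-1.65  0.03 -0.03]
[-0.01 -1.21  0.34] [-1.65  0.03 -0.03]
```

servo_tool:
  jaw: [10, 10, 10, 10, 10, 10, 10]
  slide:
    - [0, -0.15, 0]
    - [0, -0.3, 0.02]
    - [0, -0.45, 0.04]
    - [0, -0.6, 0.07]
    - [0, -0.75, 0.11]
    - [0, -0.88, 0.16]
    - [0, -0.98, 0.2]
  dr:
    - [-0.25, 0, 0]
    - [-0.5, 0, 0]
    - [-0.7, 0, 0]
    - [-0.9, 0, 0]
    - [-1.1, 0, 0]
    - [-1.3, 0, 0]
    - [-1.5, 0, 0]

```text
time_s: 31.15
eef_pos: [466.7, -344.8, 190.9]
tcp_rot: [[-0.227, 0.963, 0.147], [0.974, 0.225, 0.03], [-0.004, 0.15, -0.989]]
ft_force: [6.8, 8.1, 10.9]
gripper_width: 0.331
grip_force: 40.0
```

```bash
python3 lev.py -20 -9 0 -22 -9 0 -24 -10 0 -26 -10 0
```

```text
31.15 [ 466.73 -344.85  190.89] [-47.81  25.7   88.56   8.45  61.56 -64.72] F [ 6.77  8.07 10.93] 30.372308816331678 40.00381529331207
grasp lean -19.95116442840506 r 143.08794299512098 y 0.18936038218988058
[-0.    0.01  0.05] [-0.05  0.04 -0.04]
[-0.   -0.07  0.07] [-0.05  0.04 -0.04]
[-0.   -0.15  0.09] [-0.17  0.04 -0.04]
[-0.   -0.23  0.11] [-0.17  0.04 -0.04]
```

servo_tool:
  jaw: [10, 10, 10, 10]
  slide:
    - [0, -0.07, 0.02]
    - [0, -0.14, 0.035]
    - [0, -0.19, 0.05]
    - [0, -0.19, 0.05]
  dr:
    - [0, 0, 0]
    - [0, 0, 0]
    - [0, 0, 0]
    - [0, 0, 0]

```text
time_s: 31.65
eef_pos: [455.6, -347.7, 185.8]
tcp_rot: [[-0.227, 0.963, 0.145], [0.974, 0.225, 0.029], [-0.004, 0.147, -0.989]]
ft_force: [6.5, 6.2, 8.2]
gripper_width: 0.333
grip_force: 40.0
```

```bash
python3 lev.py -26 -10 0 -28 -10 0
```

```text
31.65 [ 455.62 -347.71  185.8 ] [-48.82  25.4   89.94   8.46  60.71 -65.84] F [6.49 6.2  8.21] 30.55125093502969 40.0022166967392
grasp lean -24.98656098658223 r 142.773045118623 y 9.772012939909209e-05
[-0.   -0.03  0.06] [-0.19  0.04 -0.04]
[-0.   -0.11  0.08] [-0.19  0.04 -0.04]
```

servo_tool:
  jaw: [10, 10, 10]
  slide:
    - [0, -0.03, 0.01]
    - [0, -0.06, 0.015]
    - [0, -0.06, 0.015]
  dr:
    - [0, 0, 0]
    - [0, 0, 0]
    - [0, 0, 0]

```text
time_s: 32.02
eef_pos: [453.3, -348.3, 184.8]
tcp_rot: [[-0.227, 0.963, 0.147], [0.974, 0.225, 0.029], [-0.005, 0.15, -0.989]]
ft_force: [10.5, 7.1, 9.0]
gripper_width: 0.328
grip_force: 40.0
```

servo_tool:
  jaw: [10, 10, 10]
  slide:
    - [0, -0.03, 0.01]
    - [0, -0.04, 0.01]
    - [0, -0.04, 0.01]
  dr:
    - [0, 0, 0]
    - [0, 0, 0]
    - [0, 0, 0]

```text
time_s: 32.4
eef_pos: [452.8, -348.4, 184.7]
tcp_rot: [[-0.227, 0.962, 0.15], [0.974, 0.225, 0.029], [-0.006, 0.153, -0.988]]
ft_force: [18.2, 9.4, 10.8]
gripper_width: 0.328
grip_force: 40.0
```

The force rises and the ball no longer moves, so the lever is at its stop. One numerical check, then hand in.

servo_tool:
  jaw: [10, 10, 10, 10]
  slide:
    - [0, 0, 0]
    - [0, 0, 0]
    - [0, 0, 0]
    - [0, 0, 0]
  dr:
    - [0, 0, 0]
    - [0, 0, 0]
    - [0, 0, 0]
    - [0, 0, 0]

```text
time_s: 32.9
eef_pos: [452.8, -348.4, 184.7]
tcp_rot: [[-0.227, 0.962, 0.15], [0.974, 0.225, 0.029], [-0.006, 0.153, -0.988]]
ft_force: [17.6, 9.7, 10.3]
gripper_width: 0.331
grip_force: 40.0
```

```bash
python3 lev.py; python3 - <<'E'
from h import *
np.set_printoptions(precision=1,suppress=True)
for c in ('side','top'):
    s=snap(c)
    for l in ['shield_grip','shield_fold','catch_fin','beaker','flask','spanner']:
        for d in bot.tip_of(c,l)[:1]: print(c,l,round(d['conf'],2),pt(s,*d['centre']))
P=cloud(s,np.ones((480,640),bool));k=(np.hypot(P[:,0]-555,P[:,1]+10)<110)&(P[:,2]>202)&(P[:,2]<218)
print(cv2.minAreaRect(P[k][:,:2].astype(np.float32)),k.sum())
E
```

```text
32.9 [ 452.85 -348.45  184.66] [-49.22  25.2   90.53   8.81  60.17 -66.47] F [17.59  9.74 10.34] 30.375370304122427 40.003700852394104
grasp lean -26.211079614784058 r 142.97459239451086 y -0.07918067385341877
side shield_grip 0.59 [ 344.2 -259.2  580.8]
side shield_fold 0.8 [ 330.9 -269.   584. ]
side catch_fin 0.67 [ 386.6 -364.   106.4]
side beaker 0.59 [ 637.2 -311.3   51.5]
side flask 0.18 [ 385.9 -560.9   60.9]
side spanner 0.53 [391.  -10.9   7.7]
top shield_grip 0.9 [555.9  -6.2 245.5]
top shield_fold 0.69 [546.2 -12.3 222.7]
top beaker 0.81 [ 635.1 -275.    70.7]
top flask 0.57 [594.1 317.5  44.7]
top spanner 0.8 [392.3   5.7   4.3]
((554.408935546875, -9.541839599609375), (38.741825103759766, 179.92665100097656), 15.071832656860352) 945
```

The hold is stable, the shield hangs square on the bar, and the catch is lying back.

```bash
python3 -c "
from workcell import bot
print(bot.finish_job())"
```

```text
the job is handed in; nothing more can be done
None
```

The job is handed in at about 33 s: the shield hangs on the bar facing the robot, the catch lies back, and the gripper holds the gas lever at its stop; the lever slipped shut twice before the final grip held.

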